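# Unload a swing-out rotor and tighten its locknut against the held spindle

### The job

Lift every bucket straight up off its trunnion pins on the centrifuge rotor, without tipping it over, and stand them all upright in the steel tray. Then set the open-ended spanner on the flats of the rotor spindle with its handle in the spanner rest, so that the spindle cannot turn, and swing the locknut's lever clockwise until the locknut is fully tight. Finally take the spanner off and lay it flat on the tool mat again; leave the spindle where the spanner held it and the other things on the bench alone.

Things in the scene. Friction and masses are not known exactly. Their poses are not given: they have to be found in the camera images.
- stand: Fixed stand (round base 250 dia x 10) with a four-place centrifuge rotor, an aluminium cross. Origin: on the bench, on the rotor axis. Bucket places 95 mm from the axis along stand +x, +y, -x, -y; arms between them run out diagonally to 118 mm, top 92 mm above the bench. Each place has two fixed level trunnion pins, 9 dia, 80 mm above the bench, pointing at each other, tips 46 mm apart.
- spanner_rest (a point): Middle of the dark ledge of the stand's spanner rest, 153 mm from the rotor axis towards 135 deg (from stand +x to +y), ledge top 122 mm above the bench, 26 mm deep. Its x points away from the axis, y counter-clockwise. An upright stop (top 152 mm) has its face 25 mm clockwise (y = -25), a low lip (top 142 mm) its face at y = +36: the spanner's handle lies on the ledge between them.
- tray: Fixed low steel tray, 190 x 180 outside (its x, y), wall 5 thick and 16 high, floor about 5 thick, no dividers. Origin: centre of its underside, on the bench. Tray and mat may change sides.
- mat: Fixed thin grey tool mat, 280 (x) x 160 (y) x 3 thick, lying on the bench. Origin: centre of its underside. Tray and mat may change sides.
- wrench: Loose open-ended spanner, 193 mm long, 0.25 kg, flat on the mat. Origin: middle of the jaw gap, on the underside; own z up, own x along the handle to its end at x = 178. Two prongs, x = -15 to 19, 12 thick, 45 over all, gap 25 in y, web behind them to x = 33. Handle 16 wide, 10 thick; black grip 20 wide (y), 24 high, x = 44 to 100. Centre of mass near x = 70. Keep the raised grip up.
- wrench_grip (a point): Middle of the spanner's rubber grip, 72 mm from the jaw centre along its x and 12 mm above its underside; axes as the spanner's.
- spindle_flats (a point): On the spindle's vertical axis at its round shoulder (40 dia, 122 mm above the bench) where the jaws rest. The head above, 28 high, is 22 across its flats (point y) and 26 the other way (point x). Its x is level, roughly towards the spanner rest: the spanner goes on from straight above, its own x along point x, prongs either side of the head, handle over the rest.
- spindle (a joint): Turn of the spindle about its vertical axis, rad, growing clockwise from above; 0 when the flats' x points exactly at 135 deg in the stand. It turns with slight friction (0.06 N m), so the locknut carries it round unless it is held. With the spanner on, it can still go 0.05 to 0.3 rad until the handle leans on the stop.
- locknut (a joint): Turn of the locknut relative to the spindle, rad, growing clockwise from above = tightening; from 0 (loose; starts up to 0.15) to 1.4 (hard stop, fully tight). Stiff: 0.35 N m of friction against the spindle; stays where left; does not move up or down.
- knob (a point): Upright black knob on the locknut's lever: cylinder 18 dia, from 105 to 150 mm above the bench; the point is on its axis at 134 mm. It is 78 mm from the spindle axis; the lever is a 12 dia bar at 105 mm height. At locknut 0 it lies 90 deg clockwise of the flats' x (towards 45 deg in the stand), and sweeps clockwise over the +x bucket place when tightened.
- bucket_a: Swing bucket, one of 2 to 4 on the rotor (others absent). Aluminium, 42 dia, 0.22 kg, flat bottom; grip bar on its lid 12 thick (own x), 40 long (own y), 72 to 102 mm above the bottom. Ears at own +-y (62 over all) with downward-open slots 13 wide, 16 deep hang on the pins: it swings about own y till lifted 20 mm. Origin: centre of underside, 25 mm above the bench; z up; own x away from the rotor axis.
- bucket_b: Swing bucket, one of 2 to 4 on the rotor (others absent). Aluminium, 42 dia, 0.22 kg, flat bottom; grip bar on its lid 12 thick (own x), 40 long (own y), 72 to 102 mm above the bottom. Ears at own +-y (62 over all) with downward-open slots 13 wide, 16 deep hang on the pins: it swings about own y till lifted 20 mm. Origin: centre of underside, 25 mm above the bench; z up; own x away from the rotor axis.
- bucket_c: Swing bucket, one of 2 to 4 on the rotor (others absent). Aluminium, 42 dia, 0.22 kg, flat bottom; grip bar on its lid 12 thick (own x), 40 long (own y), 72 to 102 mm above the bottom. Ears at own +-y (62 over all) with downward-open slots 13 wide, 16 deep hang on the pins: it swings about own y till lifted 20 mm. Origin: centre of underside, 25 mm above the bench; z up; own x away from the rotor axis.
- bucket_d: Swing bucket, one of 2 to 4 on the rotor (others absent). Aluminium, 42 dia, 0.22 kg, flat bottom; grip bar on its lid 12 thick (own x), 40 long (own y), 72 to 102 mm above the bottom. Ears at own +-y (62 over all) with downward-open slots 13 wide, 16 deep hang on the pins: it swings about own y till lifted 20 mm. Origin: centre of underside, 25 mm above the bench; z up; own x away from the rotor axis.
- beaker: Bystander: glass beaker, 70 dia x 90 tall mm. Origin: underside, centre. Leave it alone.
- dishes: Bystander: stack of petri dishes, 90 dia x 48 tall mm. Origin: underside, centre. Leave it alone.
- tipbox: Bystander: tip box, 85 x 120 x 68 mm. Origin: underside, centre. Leave it alone.
- jar: Bystander: amber jar, 64 dia x 85 tall mm. Origin: underside, centre. Leave it alone.
- bottle: Bystander: white bottle, 70 dia x 160 tall mm. Origin: underside, centre. Leave it alone.
There are look-alikes about, which are no part of the job. What is shaped like the bucket_a but brown is not meant. Leave any purple look-alike of the bucket_b alone.

How it is judged:
By the outcome, as a careful person would: the job done as asked, in the order asked, and still so for the second after the job is handed in, with the robot touching nothing.
Of bucket_a, bucket_b, bucket_c, bucket_d only 2 to 4 are there at a start; the rules pass over those that are not, and their reading is None.
At some moment in a run one of wrench may be knocked a few centimetres aside while the robot is not near it.
It also fails if it takes over 210 s, if anything falls off the work surface, if the arm or the gripper's body presses on something with over 40 N, if the wrist force passes 120 N, or if a joint passes its speed limit or range.

### The arm

A 7-joint arm with a two-finger parallel gripper is mounted at the origin on the work surface. World frame = base frame: x ahead of the robot, y to its left, z up, the work surface at z = 0. Lengths are in m, angles in rad, forces in N, time in s.
With the tool pointing down it reaches from about 0.425 to 0.875 m from the base axis. Payload 4.7 kg.
Tool frame: the origin (TCP) lies at the very end of the fingers, on their centre line; the grasp point (between the pads) lies robot.hold_point_z behind it (robot.hold_point_z is the distance from the TCP to the grasp point, in m); z points along the fingers, y is the direction in which the jaws open and shut (so a half turn about z gives the same grasp; the last joint's range is limited). The gripper opens to 85 mm and grips with 20 to 120 N. Pads are 22 mm wide; open, the fingers measure 114 mm over their backs; the gripper's body (76 mm by 85 mm) begins 54 mm behind the grasp point. The pads swing forward as they close: fully open they stand 13 mm farther back than shut.
Start: joints at [-1.249, 0.321, -0.07, 1.45, 0.023, 1.371, -0.057], TCP at [0.197, 0.619, 0.231] pointing down, gripper open.
Joint ranges: [-2.86, 2.86], [-0.3, 2.09], [-1.38, 1.24], [0.06, 2.45], [-1.56, 4.7], [0.09, 2.05], [-2.69, 2.69]. Speed limits (rad/s): [2.57, 2.57, 3.14, 3.14, 3.14, 3.14, 3.14].

### API

Orientations are given as [roll, pitch, yaw] about the fixed x, y, z axes, in that order (R = Rz(yaw) Ry(pitch) Rx(roll)).
In Python, from plant import robot gives the robot as it stands. The module is installed in compiled form; this text tells all that it offers.
- The arm moves only by the tool play_rows, never from a script. Its argument "series" is one flat list of numbers, 6 for each row, row after row: the shift along the tool's x, y, z in m, then the turn, a rotation vector about the tool's x, y, z in degrees. In form: [tx, ty, tz, wx, wy, wz, tx, ty, tz, wx, wy, wz, ...]. A call has 1 to 12 rows; each row is the pose to reach, as a shift and turn from the pose commanded when the call began, along the tool's axes at that moment; what a row does not reach only later rows make up. A row lasts 1/12 s, in which the tool goes at most 41.7 mm and 7.16 degrees, less where a joint would pass 70% of its speed; a pose out of reach is approached as far as the arm can. A call with a gripper value outside its range is refused whole. "grip" is the closure, from -1 (fully open) to 1 (shut), set as the call begins (left out, the last holds). The fingers move at their own pace and stop on an object; the grip force is fixed at half the most. Time passes only in rows, so rows that repeat a pose let the fingers close. It gives the time, the measured TCP pose, the force and the opening at its end, in the units of the state.
- robot.get_state(): the state, without advancing time (a new reading comes with each control period).
- robot.capture(name): name is "scene" or "top" or "wrist"; returns a dict with "color" (400x640x3 uint8, red, green, blue), "mtx" (3x3 intrinsics, pixels), "world_from_camera" (4x4, takes a point from camera to world coordinates). Camera axes: x right, y up, looking along -z (the intrinsics and any distortion apply to the point x, -y, -z); pixel columns grow to the right and rows downward; lengths in m; the calibration is good to about 2 mm. A picture is of the moment at which its call begins. There is no depth.
- robot.job_done(): hands the job in, once; it reports no verdict.
The state is a dict: "time": time; "joints": joint angles; "joint_velocities": joint speeds; "effort": joint torques, N m; "position": TCP position; "tool_rot": TCP orientation; "wrist_force": force on the tool from outside, world axes, zero at the start; "wrist_torque": the same for the moment, N m; "width": finger opening in m.
Only numpy, scipy, OpenCV 4.12 (cv2) and the standard library are available. Lean on these libraries where they do the work, as an engineer would, in place of code of your own. Each camera call takes 0.05 s, during which the arm holds its last target. There are 200 camera calls.

## Working session

There is one attempt and no reset: what is moved stays moved. The work goes in short steps, Python scripts to look and compute and a tool call to move; the robot and the scene stay as the last step left them, time stands still between calls to the robot, and variables do not carry over. Pictures are saved under pics/ and viewed, on a budget of 14 in all, crops included, one or two more only if the job needs it, and the job is handed in when it is done.

Besides the shell and the picture viewer there is one more tool, called after "Call:" in YAML: its name, and indented under it one key for each argument. play_rows: Moves the arm, as the interface text tells. Its arguments: {"type":"object","properties":{"series":{"type":"array","items":{"type":"number"}},"grip":{"type":"number"}},"required":["series"]}

```bash
mkdir -p pics; cat > h.py <<'E'
import numpy as np, cv2
from scipy.spatial.transform import Rotation as R
from plant import robot
def cap(n,save=None):
    c=robot.capture(n)
    if save: cv2.imwrite('pics/'+save+'.png',cv2.cvtColor(c['color'],cv2.COLOR_RGB2BGR))
    return c
def ray(c,u,v):
    d=np.linalg.inv(c['mtx'])@[u,v,1]; d=np.array([d[0],-d[1],-d[2]])
    T=c['world_from_camera']; return T[:3,3],T[:3,:3]@d
def onz(c,u,v,z):
    o,d=ray(c,u,v); return o+d*(z-o[2])/d[2]
def proj(c,p):
    T=c['world_from_camera']; q=T[:3,:3].T@(np.array(p)-T[:3,3]); q=c['mtx']@[q[0],-q[1],-q[2]]; return q[:2]/q[2]
E
python3 - <<'E'
from h import *
s=robot.get_state(); print(s); print(robot.hold_point_z)
a=cap('scene','scene1');b=cap('top','top1')
print(a['mtx'],a['world_from_camera'],b['mtx'],b['world_from_camera'])
E
```

```text
{'time': 0.0, 'joints': array([-1.24890878,  0.32183165, -0.07003424,  1.45170393,  0.02263051,
        1.37083216, -0.0568944 ]), 'joint_velocities': array([-0.00102629,  0.00058226,  0.00103082, -0.00030792, -0.00049169,
       -0.00202644,  0.00076458]), 'effort': array([ 6.93298862e-04, -4.93587399e+01, -3.82021526e-01, -3.14328754e+01,
        1.29068701e-02,  1.15750660e-02,  9.06013440e-06]), 'position': array([0.19683574, 0.61888949, 0.23020301]), 'tool_rot': array([-3.13960869e+00,  1.47695686e-04,  2.83380025e+00]), 'wrist_force': array([-0.51538359,  0.01755257, -0.21925928]), 'wrist_torque': array([ 0.03354948, -0.00501006,  0.00967125]), 'width': 0.08530380017794081}
0.0187
[[421.75135889   0.         311.71870044]
 [  0.         421.75135889 199.91289888]
 [  0.           0.           1.        ]] [[ 0.72620425 -0.44049094  0.52782111  1.21201651]
 [ 0.68747659  0.46733603 -0.55585337 -0.68447106]
 [-0.00182144  0.76652774  0.64220862  0.90509799]
 [ 0.          0.          0.          1.        ]] [[510.77668177   0.         320.18516588]
 [  0.         510.77668177 201.22746291]
 [  0.           0.           1.        ]] [[ 0.00462222  0.99423327 -0.10713933  0.42091164]
 [-0.99998121  0.00416417 -0.00449857  0.01067407]
 [-0.00402648  0.10715811  0.99423384  1.3316004 ]
 [ 0.          0.          0.          1.        ]]
```

View pics/scene1.png

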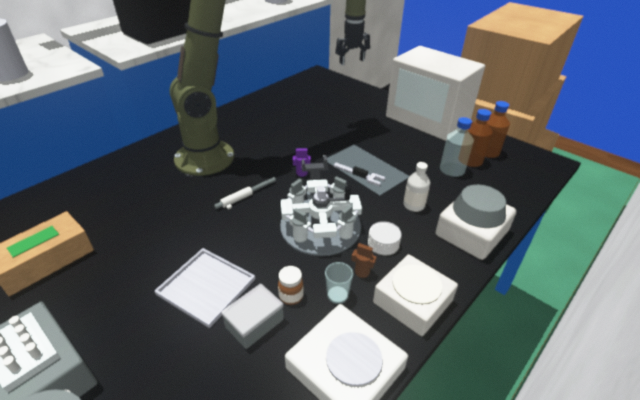

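View pics/top1.png

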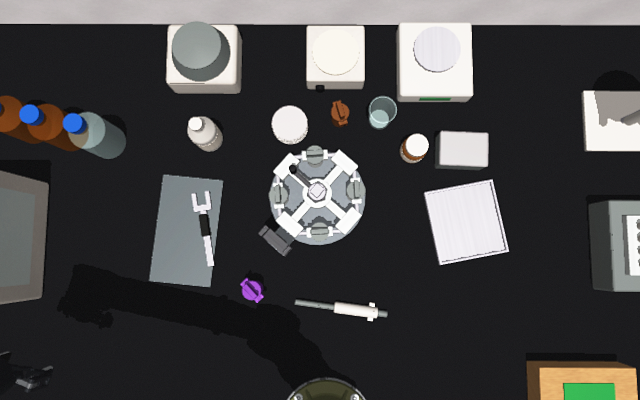

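The scene shows the rotor at about (320,215), the tray at (205,285) and the mat with the spanner at (365,168). In the top view the rotor is at (317,193), the rest at (277,237), the tray at (466,222) and the spanner at (204,225). The look-alikes are brown at (340,112) and purple at (252,290). The grey buckets on the rotor are the ones meant, so I'll enlarge that area to confirm.

```bash
python3 - <<'E'
import cv2,numpy as np
a=cv2.imread('pics/top1.png')[130:265,250:385]
b=cv2.imread('pics/scene1.png')[165:265,260:385]
A=cv2.resize(a,(540,540),interpolation=cv2.INTER_CUBIC)
cv2.imwrite('pics/crop1.png',A)
E
```

```text
(no output)
```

View pics/crop1.png

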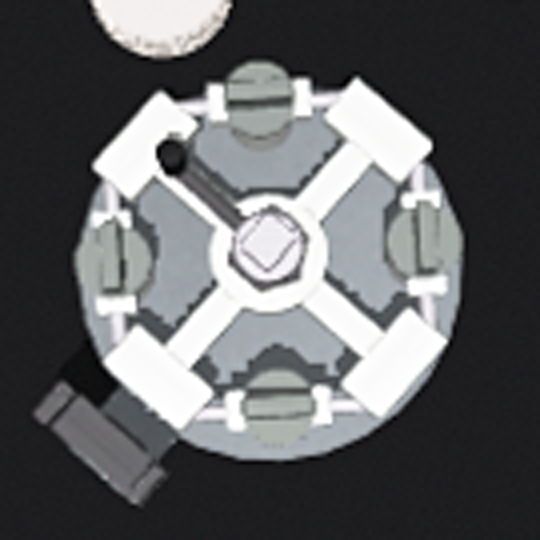

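The crop shows four grey-green buckets. In top pixels they're at (315,154), (356,189), (320,231) and (279,194). They hang on the pins, so all four are meant; the brown and purple ones stand apart. The knob is at (293,169) and the rest is lower left. Next I'll compute positions.

```bash
cat >> h.py <<'E'
def goto(x,y,z,yaw):
    """print shift/turn in tool axes from the present pose to a tool-down pose (yaw deg, world)"""
    s=robot.get_state(); R0=R.from_euler('xyz',s['tool_rot']); R1=R.from_euler('xyz',[np.pi,0,np.radians(yaw)])
    t=R0.inv().apply(np.array([x,y,z])-s['position']); w=(R0.inv()*R1).as_rotvec(degrees=True)
    print('shift',t.round(4),'turn',w.round(2),'rows',int(np.ceil(max(np.linalg.norm(t)/.0417,np.linalg.norm(w)/7.16))))
E
python3 - <<'E'
from h import *
b=cap('top'); im=b['color']; hsv=cv2.cvtColor(im,cv2.COLOR_RGB2HSV)
# buckets bars (crop px /4 + offset)
P=np.array([[259,99],[427,233],[279,405],[116,256]])/4+[250-.4,130-.4]
W=np.array([onz(b,*p,.127) for p in P]); print(W.round(4)); c=W.mean(0); print('c',c)
d1=W[0]-W[2]; d2=W[3]-W[1]
print(np.linalg.norm(d1),np.linalg.norm(d2),np.degrees(np.arctan2(d1[1],d1[0])),np.degrees(np.arctan2(d2[1],d2[0]))-90)
print('axis head',onz(b,269/4+250,243/4+130,.150))
k=onz(b,172/4+250,155/4+130,.150);print('knob',k)
def cnt(roi,lo,hi):
    x0,y0,x1,y1=roi; m=cv2.inRange(hsv[y0:y1,x0:x1],lo,hi); cs,_=cv2.findContours(m,cv2.RETR_EXTERNAL,cv2.CHAIN_APPROX_NONE,offset=(x0,y0)); return max(cs,key=cv2.contourArea)
t=cnt((415,170,520,275),(0,0,150),(180,80,255)); bx=cv2.boxPoints(cv2.minAreaRect(t)); print('tray',bx)
for z in(.016,): 
  w=np.array([onz(b,*p,z) for p in bx]);print(w.round(3),w.mean(0))
g=hsv[190:275,185:225];
w=cnt((175,180,230,275),(0,0,185),(180,80,255)); print('wr',cv2.minAreaRect(w),cv2.contourArea(w))
v=im[170:290,150:225].mean(2);print(np.percentile(v,[5,25,50,75,95]))
A=cv2.cvtColor(im,cv2.COLOR_RGB2BGR)[180:275,165:245]
cv2.imwrite('pics/wr1.png',cv2.resize(A,None,fx=6,fy=6,interpolation=cv2.INTER_CUBIC))
s=robot.capture('wrist'); st=robot.get_state()
T=np.eye(4);T[:3,:3]=R.from_euler('xyz',st['tool_rot']).as_matrix();T[:3,3]=st['position']
print('cam in tool',(np.linalg.inv(T)@s['world_from_camera']).round(4),s['mtx'])
E
```

```text
[[ 0.6636  0.0306  0.127 ]
 [ 0.5831 -0.0697  0.127 ]
 [ 0.4805  0.0178  0.127 ]
 [ 0.5685  0.115   0.127 ]]
c [0.57392919 0.02342685 0.127     ]
0.18359518707523653 0.18534379116256147 4.016044890170783 4.498807649618854
axis head [0.57278739 0.02297871 0.15      ]
knob [0.62451997 0.08007776 0.15      ]
tray [[423.7082  191.91039]
 [492.84003 177.24605]
 [508.4947  251.04659]
 [439.36285 265.71094]]
[[ 0.588 -0.252  0.016]
 [ 0.627 -0.432  0.016]
 [ 0.436 -0.466  0.016]
 [ 0.398 -0.288  0.016]] [ 0.51254248 -0.3595636   0.016     ]
wr ((201.0099639892578, 202.5699920654297), (21.77889060974121, 17.677669525146484), 81.8698959350586) 182.0
[ 27.          31.66666667 133.33333333 137.66666667 166.68333333]
cam in tool [[ 4.000e-04  9.592e-01  2.826e-01  7.240e-02]
 [ 1.000e+00 -4.000e-04 -1.000e-04  0.000e+00]
 [ 0.000e+00  2.826e-01 -9.592e-01 -1.418e-01]
 [ 0.000e+00  0.000e+00  0.000e+00  1.000e+00]] [[290.69665425   0.         327.03240093]
 [  0.         290.69665425 198.16635688]
 [  0.           0.           1.        ]]
```

View pics/wr1.png

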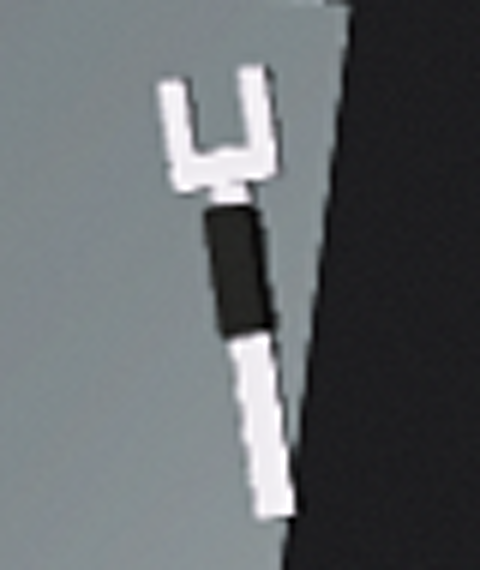

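```bash
python3 - <<'E'
from h import *
goto(.575,.02,.30,94.3)
E
```

```text
shift [-0.5419 -0.4565 -0.0688] turn [-6.000e-02  4.000e-02  6.806e+01] rows 18
```

Call:
play_rows:
  series: [-0.542,-0.4565,-0.069,0,0,68,-0.542,-0.4565,-0.069,0,0,68,-0.542,-0.4565,-0.069,0,0,68,-0.542,-0.4565,-0.069,0,0,68,-0.542,-0.4565,-0.069,0,0,68,-0.542,-0.4565,-0.069,0,0,68,-0.542,-0.4565,-0.069,0,0,68,-0.542,-0.4565,-0.069,0,0,68,-0.542,-0.4565,-0.069,0,0,68,-0.542,-0.4565,-0.069,0,0,68,-0.542,-0.4565,-0.069,0,0,68,-0.542,-0.4565,-0.069,0,0,68]

```text
time: 1.2
position: [0.4632, 0.1967, 0.2801]
tool_rot: [3.141, -0.001, 1.647]
wrist_force: [-0.5, -0.1, -0.8]
width: 0.0855
```

```bash
python3 - <<'E'
from h import *
goto(.575,.02,.30,94.3)
E
```

```text
shift [-0.1846  0.0981 -0.0199] turn [ 0.02 -0.04  0.06] rows 6
```

Call:
play_rows:
  series: [-0.185,0.098,-0.02,0,0,0,-0.185,0.098,-0.02,0,0,0,-0.185,0.098,-0.02,0,0,0,-0.185,0.098,-0.02,0,0,0,-0.185,0.098,-0.02,0,0,0,-0.185,0.098,-0.02,0,0,0,-0.185,0.098,-0.02,0,0,0,-0.185,0.098,-0.02,0,0,0]

```text
time: 1.87
position: [0.5741, 0.0221, 0.2994]
tool_rot: [-3.141, -0.001, 1.647]
wrist_force: [-0.0, 1.1, 0.8]
width: 0.0855
```

```bash
python3 - <<'E'
from h import *
print(robot.get_state()['position'])
w=cap('wrist','w1'); goto(.575,.02,.30,94.3)
np.savez('w1.npz',**w)
E
```

```text
[0.57408235 0.02211537 0.29935403]
shift [-0.0033  0.0009 -0.0007] turn [-0.05 -0.06  0.17] rows 1
```

View pics/w1.png

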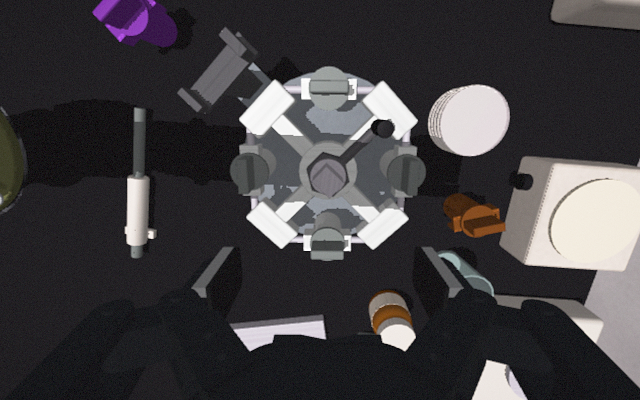

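The wrist view shows the rotor with its head at (327,173), buckets at (250,172), (405,173), (329,88) and (326,243), the knob at (382,128) and the rest at (222,70). I'll enlarge it once for accuracy.

```bash
python3 - <<'E'
import cv2
a=cv2.imread('pics/w1.png')[20:260,170:430]
cv2.imwrite('pics/w1c.png',cv2.resize(a,None,fx=2.5,fy=2.5,interpolation=cv2.INTER_CUBIC))
E
```

```text
(no output)
```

View pics/w1c.png

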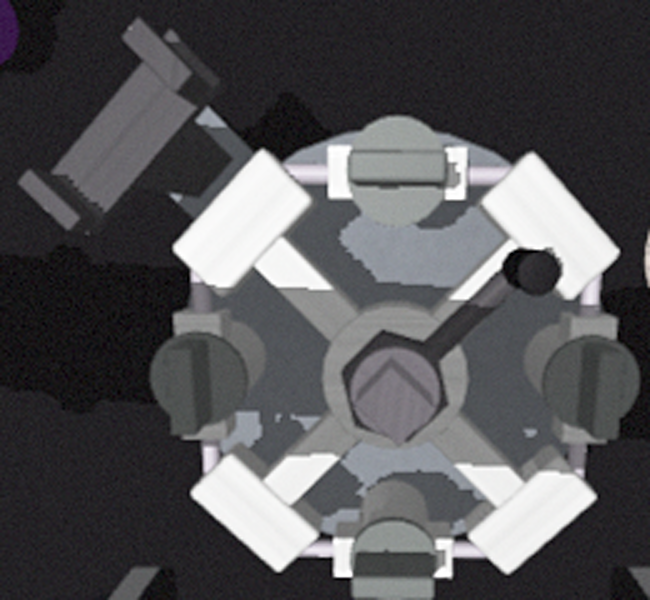

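```bash
python3 - <<'E'
from h import *
w=dict(np.load('w1.npz'))
f=lambda u,v,z: onz(w,u/2.5+170,v/2.5+20,z)
L,Rr,T,B=f(200,389,.127),f(591,389,.127),f(397,166,.127),f(396,565,.127)
for p in(L,Rr,T,B):print(p.round(4))
print((L+Rr)/2,(T+B)/2, np.linalg.norm(Rr-L),np.linalg.norm(T-B))
d=Rr-L;print(np.degrees(np.arctan2(d[1],d[0])));d=T-B;print(np.degrees(np.arctan2(d[1],d[0]))-90)
print('head',f(398,403,.15),'knob',f(538,271,.15))
for a,b in [((395,360),(355,405)),((395,360),(438,405)),((438,405),(400,445)),((355,405),(400,445))]:
  d=f(*b,.15)-f(*a,.15);print(np.degrees(np.arctan2(d[1],d[0])),np.linalg.norm(d))
E
```

```text
[0.4885 0.0212 0.127 ]
[0.6603 0.0344 0.127 ]
[0.5679 0.1196 0.127 ]
[ 0.5812 -0.0569  0.127 ]
[0.57437491 0.02781416 0.127     ] [0.57452931 0.03139042 0.127     ] 0.17233569328406667 0.1769898454838276
4.373439281882863
4.313980116653738
head [0.57540461 0.02688048 0.15      ] knob [0.62575647 0.08367342 0.15      ]
-127.02292764419512 0.024843958658552746
-42.11383806355135 0.025697663918816633
-127.89494701258862 0.02315424474965127
-38.357080233258344 0.025250750944120298
```

```bash
cat >> h.py <<'E'
C=np.array([.5742,.0255]); YAW=4.35
def place(k,r=.095):
    a=np.radians(YAW+90*k); return C+r*np.array([np.cos(a),np.sin(a)])
E
python3 - <<'E'
from h import *
for k in range(4):print(place(k))
p=place(0);goto(*p,.19,94.35)
E
```

```text
[0.66892634 0.03270565]
[0.56699435 0.12022634]
[0.47947366 0.01829435]
[ 0.58140565 -0.06922634]
shift [0.0019 0.0956 0.1093] turn [-0.05 -0.06  0.12] rows 4
```

Call:
play_rows:
  series: [0.002,0.0956,0.04,0,0,0,0.002,0.0956,0.04,0,0,0,0.002,0.0956,0.04,0,0,0,0.002,0.0956,0.109,0,0,0,0.002,0.0956,0.109,0,0,0,0.002,0.0956,0.109,0,0,0,0.002,0.0956,0.109,0,0,0]

```text
time: 2.5
position: [0.668, 0.0332, 0.1894]
tool_rot: [-3.138, -0.001, 1.65]
wrist_force: [-0.4, -0.3, 1.4]
width: 0.0853
```

```bash
python3 - <<'E'
from h import *
p=place(0)
w=cap('wrist','w2'); goto(*p,.19,94.35)
print(proj(w,[*p,.127]),proj(w,[*p,.097]))
E
```

```text
shift [ 0.0001 -0.0006  0.0018] turn [ 0.03 -0.05  0.15] rows 1
[329.09753264 214.45067636] [328.9716817  202.54664437]
```

View pics/w2.png

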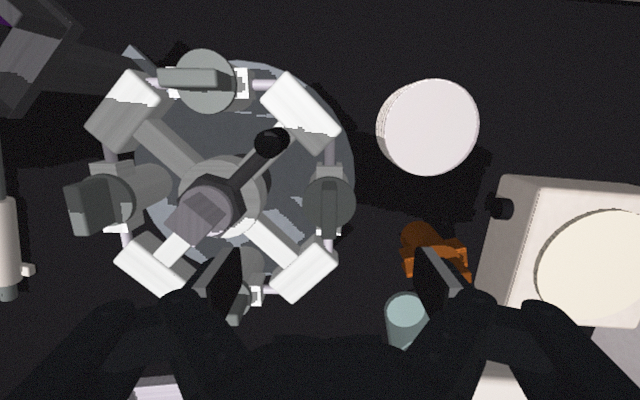

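Call:
play_rows:
  series: [0.003,0,0.03,0,0,0,0.003,0,0.06,0,0,0,0.003,0,0.08,0,0,0,0.003,0,0.09,0,0,0,0.003,0,0.09,0,0,0,0.003,0,0.09,0,0,0]

```text
time: 3.05
position: [0.6705, 0.0342, 0.1031]
tool_rot: [3.139, -0.0, 1.647]
wrist_force: [0.6, 0.4, 0.6]
width: 0.0853
```

Call:
play_rows:
  series: [0,0,0,0,0,0,0,0,0,0,0,0,0,0,0,0,0,0,0,0,0,0,0,0,0,0,0,0,0,0,0,0,0,0,0,0,0,0,0,0,0,0,0,0,0,0,0,0,0,0,0,0,0,0,0,0,0,0,0,0]
  grip: 1

```text
time: 3.88
position: [0.6694, 0.0339, 0.1011]
tool_rot: [3.141, -0.0, 1.647]
wrist_force: [-1.8, 0.4, 3.5]
width: 0.0112
```

Call:
play_rows:
  series: [0,0,-0.01,0,0,0,0,0,-0.02,0,0,0,0,0,-0.03,0,0,0,0,0,-0.06,0,0,0,0,0,-0.09,0,0,0,0,0,-0.12,0,0,0,0,0,-0.15,0,0,0,0,0,-0.15,0,0,0,0,0,-0.15,0,0,0]

```text
time: 4.63
position: [0.6706, 0.0335, 0.2539]
tool_rot: [3.136, -0.0, 1.647]
wrist_force: [-0.1, -0.8, -4.0]
width: 0.011
```

```bash
cat >> h.py <<'E'
C=np.array([.5745,.0285])
TC=np.array([.5125,-.3596]); TY=10.7
def spot(a,b):
    r=np.radians(TY); return TC+np.array([a*np.cos(r)-b*np.sin(r),a*np.sin(r)+b*np.cos(r)])
E
python3 - <<'E'
from h import *
print(robot.get_state()['position'],robot.get_state()['wrist_force'])
for s in [(.046,-.043),(.046,.043),(-.046,-.043),(-.046,.043)]: print(spot(*s))
goto(*spot(.046,-.043),.251,100.7)
b=cap('top'); cv2.imwrite('pics/t2.png',cv2.cvtColor(b['color'],cv2.COLOR_RGB2BGR))
E
```

```text
[0.67059371 0.03354897 0.25389445] [-0.14592644 -0.77072009 -4.00703985]
[ 0.56568385 -0.39331169]
[ 0.54971652 -0.30880699]
[ 0.47528348 -0.41039301]
[ 0.45931615 -0.32588831]
shift [-0.4177 -0.137   0.002 ] turn [ 0.31  0.   -6.35] rows 11
```

Call:
play_rows:
  series: [-0.418,-0.137,0,0,0,-6.4,-0.418,-0.137,0,0,0,-6.4,-0.418,-0.137,0,0,0,-6.4,-0.418,-0.137,0,0,0,-6.4,-0.418,-0.137,0,0,0,-6.4,-0.418,-0.137,0,0,0,-6.4,-0.418,-0.137,0,0,0,-6.4,-0.418,-0.137,0,0,0,-6.4,-0.418,-0.137,0,0,0,-6.4,-0.418,-0.137,0,0,0,-6.4,-0.418,-0.137,0,0,0,-6.4,-0.418,-0.137,0,0,0,-6.4]

```text
time: 5.68
position: [0.5584, -0.4013, 0.2486]
tool_rot: [-3.135, 0.003, 1.747]
wrist_force: [-1.4, -0.9, -3.0]
width: 0.0109
```

```bash
python3 - <<'E'
from h import *
goto(*spot(.046,-.043),.084,100.7)
w=cap('wrist','w3')
for s in [(.095,.09),(.095,-.09),(-.095,-.09),(-.095,.09)]: print(proj(w,[*spot(*s),.016]))
E
```

```text
shift [0.007  0.0097 0.1646] turn [-0.37  0.15 -0.6 ] rows 4
[376.80668026  51.49004027]
[371.63932544 199.15313609]
[230.63988131 200.2781822 ]
[214.60204144  53.49747114]
```

View pics/w3.png

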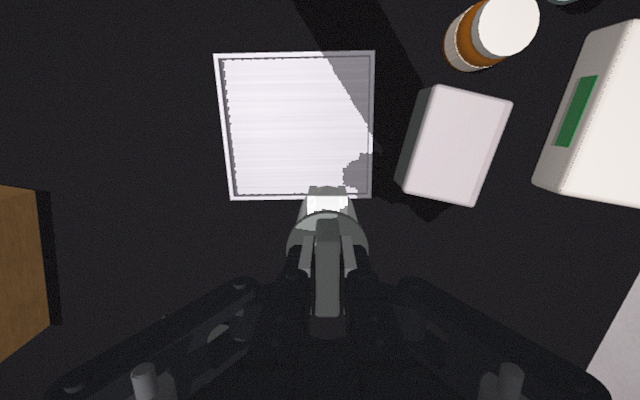

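The tray corners at (375,51), (371,199), (231,200) and (215,53) match my estimate to within a few px. The bucket hangs upright in the grip.

Call:
play_rows:
  series: [0,0,0.04,0,0,0,0,0,0.08,0,0,0,0,0,0.11,0,0,0,0,0,0.12,0,0,0,0,0,0.12,0,0,0,0,0,0.12,0,0,0]

```text
time: 6.23
position: [0.5652, -0.3925, 0.131]
tool_rot: [-3.141, -0.0, 1.76]
wrist_force: [0.6, 0.0, -2.9]
width: 0.0105
```

```bash
python3 - <<'E'
from h import *
goto(*spot(.046,-.043),.084,100.7)
E
```

```text
shift [-0.0009  0.0004  0.047 ] turn [-0.01 -0.02  0.14] rows 2
```

Call:
play_rows:
  series: [0,0,0.02,0,0,0,0,0,0.035,0,0,0,0,0,0.043,0,0,0,0,0,0.047,0,0,0,0,0,0.047,0,0,0,0,0,0.047,0,0,0]

```text
time: 6.73
position: [0.5648, -0.3936, 0.0844]
tool_rot: [3.141, 0.001, 1.759]
wrist_force: [0.1, -0.4, -2.0]
width: 0.0111
```

Call:
play_rows:
  series: [0,0,0,0,0,0,0,0,0,0,0,0,0,0,0,0,0,0,0,0,0,0,0,0,0,0,0,0,0,0]
  grip: 0.4

```text
time: 7.15
position: [0.5649, -0.3935, 0.0844]
tool_rot: [3.141, 0.001, 1.759]
wrist_force: [-0.2, -0.3, 0.8]
width: 0.0256
```

Call:
play_rows:
  series: [0,0,-0.04,0,0,0,0,0,-0.08,0,0,0,0,0,-0.12,0,0,0,0,0,-0.16,0,0,0,0,0,-0.16,0,0,0,0,0,-0.16,0,0,0]

```text
time: 7.65
position: [0.5656, -0.3947, 0.2475]
tool_rot: [3.137, 0.004, 1.759]
wrist_force: [-0.5, -1.1, -1.4]
width: 0.0257
```

```bash
python3 - <<'E'
from h import *
for k in (3,2,1): print(place(k)); 
goto(*place(2),.22,94.35)
goto(*place(3),.22,4.35)
E
```

```text
[ 0.58170565 -0.06622634]
[0.47977366 0.02129435]
[0.56729435 0.12322634]
shift [ 0.4249 -0.0068  0.0257] turn [0.3  0.23 6.41] rows 11
shift [0.3199 0.077  0.0265] turn [ 4.200e-01 -5.000e-02  9.641e+01] rows 14
```

Call:
play_rows:
  series: [0.424,-0.0065,0.027,0,0,6.4,0.424,-0.0065,0.027,0,0,6.4,0.424,-0.0065,0.027,0,0,6.4,0.424,-0.0065,0.027,0,0,6.4,0.424,-0.0065,0.027,0,0,6.4,0.424,-0.0065,0.027,0,0,6.4,0.424,-0.0065,0.027,0,0,6.4,0.424,-0.0065,0.027,0,0,6.4,0.424,-0.0065,0.027,0,0,6.4,0.424,-0.0065,0.027,0,0,6.4,0.424,-0.0065,0.027,0,0,6.4,0.424,-0.0065,0.027,0,0,6.4]
  grip: 0.1

```text
time: 8.65
position: [0.4771, 0.0262, 0.2151]
tool_rot: [-3.139, -0.001, 1.655]
wrist_force: [-0.0, -1.2, -0.2]
width: 0.0388
```

Call:
play_rows:
  series: [0,0,0,0,0,0,0,0,0.03,0,0,0,0,0,0.03,0,0,0,0,0,0.03,0,0,0,0,0,0.03,0,0,0]

```text
time: 9.07
position: [0.4792, 0.0207, 0.1872]
tool_rot: [-3.141, 0.0, 1.645]
wrist_force: [0.2, -0.9, 0.8]
width: 0.0383
```

```bash
python3 - <<'E'
from h import *
p=place(2); goto(*p,.101,94.35)
w=cap('wrist','w4'); print(proj(w,[*p,.127]))
cv2.imwrite('pics/w4c.png',cv2.cvtColor(w['color'][60:310,200:460],cv2.COLOR_RGB2BGR))
E
```

```text
shift [0.0006 0.0007 0.0862] turn [-0.02  0.02 -0.12] rows 3
[328.51483516 213.78162374]
```

View pics/w4c.png

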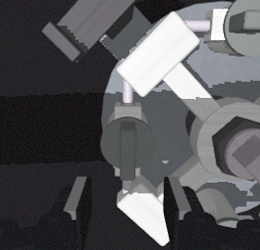

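Call:
play_rows:
  series: [0,0.0005,0.03,0,0,0,0,0.0005,0.06,0,0,0,0,0.0005,0.08,0,0,0,0,0.0005,0.0865,0,0,0,0,0.0005,0.0865,0,0,0,0,0.0005,0.0865,0,0,0]

```text
time: 9.62
position: [0.4805, 0.0219, 0.1015]
tool_rot: [3.14, -0.0, 1.647]
wrist_force: [0.4, -0.3, 0.3]
width: 0.0386
```

Call:
play_rows:
  series: [0,0,0,0,0,0,0,0,0,0,0,0,0,0,0,0,0,0,0,0,0,0,0,0,0,0,0,0,0,0,0,0,0,0,0,0,0,0,0,0,0,0,0,0,0,0,0,0]
  grip: 1

```text
time: 10.28
position: [0.4807, 0.0222, 0.102]
tool_rot: [3.139, -0.001, 1.647]
wrist_force: [-1.7, 0.4, 6.6]
width: 0.0106
```

Call:
play_rows:
  series: [0,0,-0.01,0,0,0,0,0,-0.02,0,0,0,0,0,-0.03,0,0,0,0,0,-0.06,0,0,0,0,0,-0.09,0,0,0,0,0,-0.12,0,0,0,0,0,-0.15,0,0,0,0,0,-0.15,0,0,0,0,0,-0.15,0,0,0]

```text
time: 11.03
position: [0.4806, 0.0221, 0.2528]
tool_rot: [3.137, -0.001, 1.647]
wrist_force: [0.1, 0.1, -2.4]
width: 0.0107
```

```bash
python3 - <<'E'
from h import *
goto(*spot(-.046,-.043),.25,100.7)
E
```

```text
shift [-0.4309 -0.0382  0.0021] turn [ 0.28 -0.05 -6.34] rows 11
```

Call:
play_rows:
  series: [-0.431,-0.038,0,0,0,-6.4,-0.431,-0.038,0,0,0,-6.4,-0.431,-0.038,0,0,0,-6.4,-0.431,-0.038,0,0,0,-6.4,-0.431,-0.038,0,0,0,-6.4,-0.431,-0.038,0,0,0,-6.4,-0.431,-0.038,0,0,0,-6.4,-0.431,-0.038,0,0,0,-6.4,-0.431,-0.038,0,0,0,-6.4,-0.431,-0.038,0,0,0,-6.4,-0.431,-0.038,0,0,0,-6.4,-0.431,-0.038,0,0,0,-6.4]

```text
time: 12.03
position: [0.4706, -0.416, 0.2484]
tool_rot: [-3.136, 0.002, 1.75]
wrist_force: [-1.8, 0.2, -2.2]
width: 0.0102
```

Call:
play_rows:
  series: [0,0,0,0,0,0,0,0,0,0,0,0,0,0,0.04,0,0,0,0,0,0.08,0,0,0,0,0,0.11,0,0,0,0,0,0.11,0,0,0,0,0,0.11,0,0,0]

```text
time: 12.62
position: [0.4745, -0.4079, 0.1392]
tool_rot: [-3.14, -0.003, 1.761]
wrist_force: [-0.0, 0.6, -1.3]
width: 0.0105
```

```bash
python3 - <<'E'
from h import *
goto(*spot(-.046,-.043),.084,100.7)
E
```

```text
shift [-0.0028  0.0003  0.0552] turn [-0.1  -0.19  0.22] rows 2
```

Next is the −y bucket (yaw 4.35), after I release this one.

Call:
play_rows:
  series: [-0.001,0,0.02,0,0,0,-0.001,0,0.04,0,0,0,-0.001,0,0.05,0,0,0,-0.001,0,0.056,0,0,0,-0.001,0,0.056,0,0,0,-0.001,0,0.056,0,0,0]

```text
time: 13.12
position: [0.4754, -0.412, 0.0858]
tool_rot: [3.14, 0.001, 1.759]
wrist_force: [-0.1, 0.9, -1.6]
width: 0.0109
```

Call:
play_rows:
  series: [0,0,0,0,0,0,0,0,0,0,0,0,0,0,0,0,0,0,0,0,0,0,0,0,0,0,0,0,0,0]
  grip: 0.4

```text
time: 13.53
position: [0.4748, -0.4118, 0.0847]
tool_rot: [3.141, 0.0, 1.759]
wrist_force: [0.9, -1.1, 0.4]
width: 0.0255
```

Call:
play_rows:
  series: [0,0,-0.04,0,0,0,0,0,-0.08,0,0,0,0,0,-0.12,0,0,0,0,0,-0.15,0,0,0,0,0,-0.15,0,0,0,0,0,-0.15,0,0,0,0,0,-0.15,0,0,0]

```text
time: 14.12
position: [0.4744, -0.4112, 0.2337]
tool_rot: [-3.142, -0.001, 1.759]
wrist_force: [-0.4, 0.4, -0.3]
width: 0.0254
```

```bash
python3 - <<'E'
from h import *
goto(*place(3),.20,4.35)
E
```

```text
shift [0.3189 0.1699 0.034 ] turn [-4.000e-02 -3.000e-02  9.642e+01] rows 14
```

Call:
play_rows:
  series: [0.319,0.17,0.02,0,0,96.4,0.319,0.17,0.02,0,0,96.4,0.319,0.17,0.02,0,0,96.4,0.319,0.17,0.02,0,0,96.4,0.319,0.17,0.02,0,0,96.4,0.319,0.17,0.02,0,0,96.4,0.319,0.17,0.02,0,0,96.4,0.319,0.17,0.02,0,0,96.4,0.319,0.17,0.02,0,0,96.4,0.319,0.17,0.02,0,0,96.4,0.319,0.17,0.02,0,0,96.4,0.319,0.17,0.02,0,0,96.4]
  grip: 0

```text
time: 15.12
position: [0.5813, -0.0637, 0.212]
tool_rot: [-3.141, 0.004, 0.34]
wrist_force: [0.1, -1.4, -0.2]
width: 0.0425
```

Call:
play_rows:
  series: [0,0,0,0,0,0,0,0,0,0,0,0,0,0,0,0,0,0,0,0,0,0,0,0]

```text
time: 15.45
position: [0.5816, -0.0668, 0.2138]
tool_rot: [-3.141, 0.001, 0.343]
wrist_force: [-0.4, -0.6, -0.6]
width: 0.0426
```

```bash
python3 - <<'E'
from h import *
goto(*place(3),.19,4.35);print(robot.get_state()['joints'])
E
```

```text
shift [ 0.0003 -0.0005  0.0238] turn [-0.02  0.04 15.3 ] rows 3
[-0.78080819  0.29375936  1.0226408   1.67089682 -0.25772905  1.32315452
 -0.94101346]
```

Call:
play_rows:
  series: [0,0,0.01,0,0,7,0,0,0.02,0,0,14,0,0,0.024,0,0,15.3,0,0,0.024,0,0,15.3,0,0,0.024,0,0,15.3,0,0,0.024,0,0,15.3]

```text
time: 15.95
position: [0.5823, -0.0666, 0.1908]
tool_rot: [-3.142, -0.001, 0.077]
wrist_force: [0.4, 0.8, -0.3]
width: 0.0425
```

```bash
python3 - <<'E'
from h import *
p=place(3); goto(*p,.102,4.35);print(robot.get_state()['joints'].round(2))
w=cap('wrist','w5'); print(proj(w,[*p,.127]))
cv2.imwrite('pics/w5c.png',cv2.cvtColor(w['color'][60:310,130:520],cv2.COLOR_RGB2BGR))
E
```

```text
shift [-0.0006 -0.0004  0.0888] turn [-0.   -0.05  0.05] rows 3
[-0.8   0.33  1.06  1.7  -0.3   1.29 -1.17]
[326.86946236 212.66024897]
```

View pics/w5c.png

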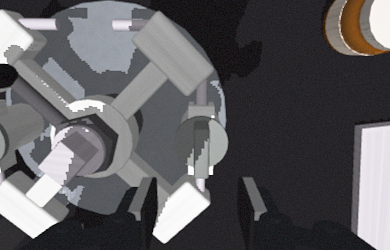

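Call:
play_rows:
  series: [0,0.002,0.03,0,0,0,0,0.002,0.06,0,0,0,0,0.002,0.08,0,0,0,0,0.002,0.089,0,0,0,0,0.002,0.089,0,0,0,0,0.002,0.089,0,0,0]

```text
time: 16.5
position: [0.5826, -0.0687, 0.1021]
tool_rot: [3.141, -0.001, 0.075]
wrist_force: [0.7, -0.4, -0.0]
width: 0.0427
```

Call:
play_rows:
  series: [0,0,0,0,0,0,0,0,0,0,0,0,0,0,0,0,0,0,0,0,0,0,0,0,0,0,0,0,0,0,0,0,0,0,0,0,0,0,0,0,0,0,0,0,0,0,0,0]
  grip: 1

```text
time: 17.17
position: [0.5833, -0.069, 0.1029]
tool_rot: [3.141, -0.003, 0.074]
wrist_force: [-0.5, -1.3, 5.9]
width: 0.0109
```

Call:
play_rows:
  series: [0,0,-0.01,0,0,0,0,0,-0.02,0,0,0,0,0,-0.03,0,0,0,0,0,-0.06,0,0,0,0,0,-0.09,0,0,0,0,0,-0.12,0,0,0,0,0,-0.15,0,0,0,0,0,-0.15,0,0,0,0,0,-0.15,0,0,0]

```text
time: 17.92
position: [0.5829, -0.0688, 0.2535]
tool_rot: [-3.141, -0.004, 0.075]
wrist_force: [-1.5, 0.9, -3.6]
width: 0.0106
```

```bash
sed -i 's/\.5745,\.0285/.5745,.0260/' h.py; python3 - <<'E'
from h import *
goto(*spot(.046,.043),.25,100.7)
goto(*spot(.046,.043),.25,10.7)
E
```

```text
shift [-0.051   0.2369  0.0031] turn [  0.15  -0.18 -96.42] rows 14
shift [-0.051   0.2369  0.0031] turn [-0.02 -0.21 -6.42] rows 6
```

Call:
play_rows:
  series: [-0.051,0.237,0.003,0,0,-6.4,-0.051,0.237,0.003,0,0,-6.4,-0.051,0.237,0.003,0,0,-6.4,-0.051,0.237,0.003,0,0,-6.4,-0.051,0.237,0.003,0,0,-6.4,-0.051,0.237,0.003,0,0,-6.4,-0.051,0.237,0.003,0,0,-6.4,-0.051,0.237,0.003,0,0,-6.4,-0.051,0.237,0.003,0,0,-6.4,-0.051,0.237,0.003,0,0,-6.4]

```text
time: 18.75
position: [0.5495, -0.3064, 0.2472]
tool_rot: [-3.139, 0.001, 0.189]
wrist_force: [0.5, 0.3, -1.7]
width: 0.0113
```

Call:
play_rows:
  series: [0,0,0.04,0,0,0,0,0,0.08,0,0,0,0,0,0.11,0,0,0,0,0,0.11,0,0,0,0,0,0.11,0,0,0]

```text
time: 19.17
position: [0.5489, -0.3061, 0.1371]
tool_rot: [-3.139, 0.003, 0.189]
wrist_force: [0.5, -0.1, -1.5]
width: 0.0108
```

```bash
python3 - <<'E'
from h import *
goto(*spot(.046,.043),.085,10.7);print(robot.get_state()['joints'].round(2))
E
```

```text
shift [0.0004 0.0029 0.0521] turn [-0.13  0.15  0.13] rows 2
[-0.3   0.5   1.01  1.65 -0.45  1.24 -0.58]
```

Call:
play_rows:
  series: [0,0.002,0.02,0,0,0,0,0.002,0.04,0,0,0,0,0.002,0.048,0,0,0,0,0.002,0.052,0,0,0,0,0.002,0.052,0,0,0,0,0.002,0.052,0,0,0]

```text
time: 19.67
position: [0.5504, -0.311, 0.088]
tool_rot: [3.14, -0.002, 0.187]
wrist_force: [0.5, 1.2, -2.3]
width: 0.0112
```

Call:
play_rows:
  series: [0,0,0,0,0,0,0,0,0,0,0,0,0,0,0,0,0,0,0,0,0,0,0,0,0,0,0,0,0,0]
  grip: 0.4

```text
time: 20.08
position: [0.5496, -0.3107, 0.0868]
tool_rot: [3.141, -0.001, 0.186]
wrist_force: [-0.2, -0.2, -0.8]
width: 0.0255
```

Call:
play_rows:
  series: [0,0,-0.04,0,0,0,0,0,-0.08,0,0,0,0,0,-0.12,0,0,0,0,0,-0.15,0,0,0,0,0,-0.15,0,0,0,0,0,-0.15,0,0,0,0,0,-0.15,0,0,0]

```text
time: 20.67
position: [0.549, -0.3102, 0.2356]
tool_rot: [-3.141, 0.0, 0.186]
wrist_force: [0.3, -0.0, 0.3]
width: 0.0255
```

```bash
python3 - <<'E'
from h import *
goto(*place(1),.20,4.35);
E
```

```text
shift [ 0.0978 -0.42    0.0359] turn [-0.05  0.03  6.33] rows 11
```

Call:
play_rows:
  series: [0.098,-0.42,0.02,0,0,6.3,0.098,-0.42,0.02,0,0,6.3,0.098,-0.42,0.02,0,0,6.3,0.098,-0.42,0.02,0,0,6.3,0.098,-0.42,0.02,0,0,6.3,0.098,-0.42,0.02,0,0,6.3,0.098,-0.42,0.02,0,0,6.3,0.098,-0.42,0.02,0,0,6.3,0.098,-0.42,0.02,0,0,6.3,0.098,-0.42,0.02,0,0,6.3,0.098,-0.42,0.02,0,0,6.3,0.098,-0.42,0.02,0,0,6.3]
  grip: 0

```text
time: 21.67
position: [0.566, 0.1273, 0.2136]
tool_rot: [3.141, 0.004, 0.086]
wrist_force: [0.1, 0.9, -1.0]
width: 0.0425
```

Call:
play_rows:
  series: [0,0,0.025,0,0,0,0,0,0.025,0,0,0,0,0,0.025,0,0,0,0,0,0.025,0,0,0,0,0,0.025,0,0,0,0,0,0.025,0,0,0]

```text
time: 22.17
position: [0.5683, 0.1198, 0.1921]
tool_rot: [-3.141, -0.001, 0.075]
wrist_force: [-0.4, -0.0, -0.2]
width: 0.0425
```

```bash
python3 - <<'E'
from h import *
p=place(1); goto(*p,.102,4.35);print(robot.get_state()['joints'].round(2))
w=cap('wrist','w6'); print(proj(w,[*p,.127]))
cv2.imwrite('pics/w6c.png',cv2.cvtColor(w['color'][60:310,130:520],cv2.COLOR_RGB2BGR))
E
```

```text
shift [-0.0011 -0.0009  0.0901] turn [-0.03 -0.07 -0.03] rows 3
[-1.12  0.31  1.04  1.71 -0.28  1.28 -1.52]
[326.14236584 212.64176283]
```

View pics/w6c.png

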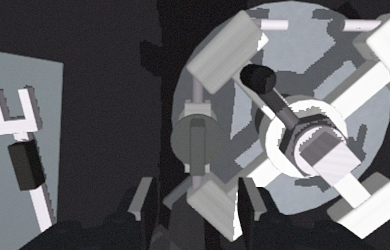

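Call:
play_rows:
  series: [0,0,0.03,0,0,0,0,0,0.06,0,0,0,0,0,0.08,0,0,0,0,0,0.09,0,0,0,0,0,0.09,0,0,0,0,0,0.09,0,0,0]

```text
time: 22.72
position: [0.5683, 0.1202, 0.102]
tool_rot: [3.141, -0.001, 0.076]
wrist_force: [0.9, -0.1, 0.9]
width: 0.0425
```

Call:
play_rows:
  series: [0,0,0,0,0,0,0,0,0,0,0,0,0,0,0,0,0,0,0,0,0,0,0,0,0,0,0,0,0,0,0,0,0,0,0,0,0,0,0,0,0,0,0,0,0,0,0,0]
  grip: 1

```text
time: 23.38
position: [0.569, 0.1204, 0.1029]
tool_rot: [-3.141, -0.002, 0.076]
wrist_force: [-1.0, 0.3, 6.4]
width: 0.011
```

Call:
play_rows:
  series: [0,0,-0.01,0,0,0,0,0,-0.02,0,0,0,0,0,-0.03,0,0,0,0,0,-0.06,0,0,0,0,0,-0.09,0,0,0,0,0,-0.12,0,0,0,0,0,-0.16,0,0,0,0,0,-0.16,0,0,0,0,0,-0.16,0,0,0]

```text
time: 24.13
position: [0.5692, 0.1203, 0.2643]
tool_rot: [-3.139, -0.005, 0.076]
wrist_force: [0.2, -0.3, -2.4]
width: 0.0111
```

```bash
python3 - <<'E'
from h import *
goto(*spot(-.046,.043),.26,10.7)
E
```

```text
shift [-0.1436  0.4365  0.0027] turn [-0.11 -0.29 -6.33] rows 12
```

Call:
play_rows:
  series: [-0.143,0.4365,0,0,0,-6.3,-0.143,0.4365,0,0,0,-6.3,-0.143,0.4365,0,0,0,-6.3,-0.143,0.4365,0,0,0,-6.3,-0.143,0.4365,0,0,0,-6.3,-0.143,0.4365,0,0,0,-6.3,-0.143,0.4365,0,0,0,-6.3,-0.143,0.4365,0,0,0,-6.3,-0.143,0.4365,0,0,0,-6.3,-0.143,0.4365,0,0,0,-6.3,-0.143,0.4365,0,0,0,-6.3,-0.143,0.4365,0,0,0,-6.3]

```text
time: 25.13
position: [0.451, -0.3367, 0.2606]
tool_rot: [3.136, 0.005, 0.169]
wrist_force: [-1.9, -1.4, -1.6]
width: 0.0106
```

Call:
play_rows:
  series: [0,0,0,0,0,0,0,0,0,0,0,0,0,0,0.04,0,0,0,0,0,0.08,0,0,0,0,0,0.11,0,0,0,0,0,0.11,0,0,0,0,0,0.11,0,0,0]

```text
time: 25.72
position: [0.4587, -0.3231, 0.1503]
tool_rot: [-3.139, 0.003, 0.19]
wrist_force: [1.3, 0.4, -0.3]
width: 0.0108
```

```bash
python3 - <<'E'
from h import *
goto(*spot(-.046,.043),.085,10.7);print(robot.get_state()['joints'].round(2))
E
```

```text
shift [0.0003 0.003  0.0653] turn [-0.14  0.15  0.16] rows 2
[-0.38  0.34  1.13  1.81 -0.33  1.21 -0.53]
```

Call:
play_rows:
  series: [0,0.001,0.03,0,0,0,0,0.001,0.05,0,0,0,0,0.001,0.06,0,0,0,0,0.001,0.065,0,0,0,0,0.001,0.065,0,0,0,0,0.001,0.065,0,0,0]

```text
time: 26.22
position: [0.4599, -0.3273, 0.0879]
tool_rot: [3.14, -0.002, 0.187]
wrist_force: [0.8, -0.3, -2.0]
width: 0.0106
```

Call:
play_rows:
  series: [0,0,0,0,0,0,0,0,0,0,0,0,0,0,0,0,0,0,0,0,0,0,0,0,0,0,0,0,0,0]
  grip: 0.4

```text
time: 26.63
position: [0.4589, -0.3269, 0.0867]
tool_rot: [3.141, -0.001, 0.186]
wrist_force: [0.0, 0.3, -1.0]
width: 0.0254
```

Call:
play_rows:
  series: [0,0,-0.04,0,0,0,0,0,-0.08,0,0,0,0,0,-0.12,0,0,0,0,0,-0.15,0,0,0,0,0,-0.15,0,0,0,0,0,-0.15,0,0,0,0,0,-0.15,0,0,0]

```text
time: 27.22
position: [0.4585, -0.3263, 0.2356]
tool_rot: [-3.141, 0.0, 0.186]
wrist_force: [-1.1, -0.2, -0.3]
width: 0.0256
```

```bash
python3 - <<'E'
from h import *
b=cap('top'); print(robot.get_state()['position'])
A=cv2.cvtColor(b['color'],cv2.COLOR_RGB2BGR)[130:310,140:530]
cv2.imwrite('pics/t3.png',cv2.resize(A,None,fx=2,fy=2,interpolation=cv2.INTER_CUBIC))
E
```

```text
[ 0.45813761 -0.32611673  0.23499282]
```

View pics/t3.png

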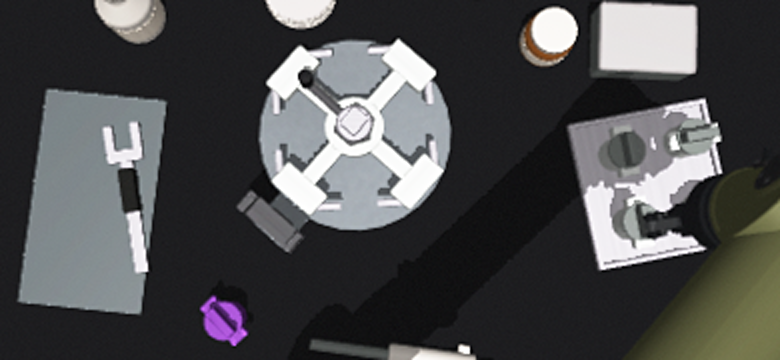

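All four buckets stand in the tray and the rotor is empty. The spanner is still on the mat, with jaws at (122,140) and handle end at (140,270). Next I'll take a close look at the spindle flats.

```bash
python3 - <<'E'
from h import *
goto(.5745,-.035,.22,94.35)
E
```

```text
shift [ 0.1683 -0.2645  0.0151] turn [-1.300e-01  1.000e-02 -8.367e+01] rows 12
```

Call:
play_rows:
  series: [0.168,-0.2645,0.015,0,0,-83.7,0.168,-0.2645,0.015,0,0,-83.7,0.168,-0.2645,0.015,0,0,-83.7,0.168,-0.2645,0.015,0,0,-83.7,0.168,-0.2645,0.015,0,0,-83.7,0.168,-0.2645,0.015,0,0,-83.7,0.168,-0.2645,0.015,0,0,-83.7,0.168,-0.2645,0.015,0,0,-83.7,0.168,-0.2645,0.015,0,0,-83.7,0.168,-0.2645,0.015,0,0,-83.7,0.168,-0.2645,0.015,0,0,-83.7,0.168,-0.2645,0.015,0,0,-83.7]
  grip: 0

```text
time: 28.27
position: [0.5737, -0.0355, 0.2191]
tool_rot: [-3.138, 0.001, 1.653]
wrist_force: [-0.1, -0.5, -0.3]
width: 0.0427
```

Call:
play_rows:
  series: [0,0,0,0,0,-5,0,0,0,0,0,-5,0,0,0,0,0,-5,0,0,0,0,0,-5,0,0,0,0,0,-5]

```text
time: 28.68
position: [0.5745, -0.0358, 0.2207]
tool_rot: [-3.141, 0.0, 1.733]
wrist_force: [0.4, -0.0, 0.3]
width: 0.0426
```

```bash
python3 - <<'E'
from h import *
goto(.5745,-.035,.22,94.35); print(robot.get_state()['joints'].round(2))
w=cap('wrist','w7'); np.savez('w7.npz',**w)
u,v=proj(w,[*C,.15]); print(u,v)
u,v=int(u),int(v); c=cv2.cvtColor(w['color'][v-50:v+50,u-50:u+50],cv2.COLOR_RGB2BGR)
k=proj(w,[*place(.5,.078),.15]); print('knob pred',k)
cv2.imwrite('pics/w7c.png',cv2.resize(c,(500,500),interpolation=cv2.INTER_CUBIC)); print(u-50,v-50)
E
```

```text
shift [0.0008 0.0001 0.0007] turn [-0.06  0.01  4.93] rows 1
[-0.68  0.21  0.8   1.68 -0.15  1.32  0.31]
341.70944814163727 128.97099931293252
knob pred [432.72800469  51.36919204]
291 78
```

View pics/w7c.png

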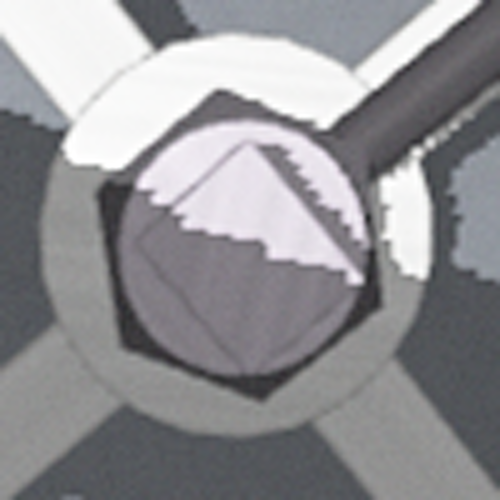

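```bash
python3 - <<'E'
from h import *
w=dict(np.load('w7.npz'))
f=lambda u,v: onz(w,u/5+291-.4,v/5+78-.4,.15)
T,L,B,Rr=f(253,142),f(138,240),f(248,372),f(362,280)
for a,b in((Rr,T),(B,L)):
  d=b-a;print(np.degrees(np.arctan2(d[1],d[0])),np.linalg.norm(d))
for a,b in((L,T),(B,Rr)):
  d=b-a;print(np.degrees(np.arctan2(d[1],d[0]))+90,np.linalg.norm(d))
print((T+L+B+Rr)/4)
o=onz(w,245/5+291-.4,250/5+78-.4,.122);print('shoulder',o)
b=cap('top'); hsv=cv2.cvtColor(b['color'],cv2.COLOR_RGB2HSV)
# spanner grip (dark on mat) & bright parts
x0,y0=185,185; roi=hsv[y0:275,x0:225]
for lo,hi,z in(((0,0,0),(180,255,70),.027),((0,0,190),(180,60,255),.014)):
  m=cv2.inRange(roi,lo,hi); cs,_=cv2.findContours(m,cv2.RETR_EXTERNAL,cv2.CHAIN_APPROX_NONE,offset=(x0,y0))
  for q in cs:
    if cv2.contourArea(q)>25: r=cv2.minAreaRect(q);print(z,r,onz(b,*r[0],z))
E
```

```text
139.4039338023877 0.024625926647851314
139.65330882982056 0.024507418865516842
138.71108268975087 0.02091197575825478
138.3805830728378 0.020807099420334728
[0.57385183 0.02548089 0.15      ]
shoulder [0.57421893 0.02555656 0.122     ]
0.027 ((204.38999938964844, 224.72999572753906), (21.920310974121094, 9.0509672164917), 81.8698959350586) [0.49977363 0.31257344 0.027     ]
0.027 ((218.0, 229.5), (89.0, 12.0), 90.0) [0.48772617 0.27740435 0.027     ]
0.014 ((208.12998962402344, 250.9099884033203), (30.122753143310547, 6.788225173950195), 81.8698959350586) [0.43327367 0.30401305 0.014     ]
0.014 ((201.0099639892578, 202.5699920654297), (21.77889060974121, 17.677669525146484), 81.8698959350586) [0.55809552 0.32603159 0.014     ]
```

Picture 13 shows the head diamond with its long edges running up-left. That puts the flats' x at about 139.1° in world, so the spindle is near 0, and the axis at (0.574, 0.0255). Next I'll move to the spanner.

```bash
python3 - <<'E'
from h import *
goto(.4998,.3126,.16,190)
E
```

```text
shift [ 0.3559 -0.0175  0.061 ] turn [-2.000e-02 -1.000e-02 -9.068e+01] rows 13
```

Call:
play_rows:
  series: [0.356,-0.0175,0,0,0,-85,0.356,-0.0175,0,0,0,-85,0.356,-0.0175,0,0,0,-85,0.356,-0.0175,0,0,0,-85,0.356,-0.0175,0,0,0,-85,0.356,-0.0175,0,0,0,-85,0.356,-0.0175,0,0,0,-85,0.356,-0.0175,0,0,0,-85,0.356,-0.0175,0,0,0,-85,0.356,-0.0175,0,0,0,-85,0.356,-0.0175,0,0,0,-85,0.356,-0.0175,0,0,0,-85]

```text
time: 29.78
position: [0.4992, 0.3134, 0.2211]
tool_rot: [-3.141, -0.0, -3.058]
wrist_force: [0.2, -0.1, 0.5]
width: 0.0423
```

Call:
play_rows:
  series: [0,0,0.03,0,0,-5.7,0,0,0.06,0,0,-5.7,0,0,0.06,0,0,-5.7,0,0,0.06,0,0,-5.7,0,0,0.06,0,0,-5.7]

```text
time: 30.2
position: [0.5003, 0.313, 0.1627]
tool_rot: [3.141, 0.001, -2.966]
wrist_force: [0.2, -0.4, -0.3]
width: 0.0427
```

```bash
python3 - <<'E'
from h import *
w=cap('wrist','w8'); goto(.4998,.3126,.1,190); print(robot.get_state()['joints'].round(2))
print('pred grip',proj(w,[.4998,.3126,.027]))
hsv=cv2.cvtColor(w['color'],cv2.COLOR_RGB2HSV)
u,v=proj(w,[.4998,.3126,.027]).astype(int); x0,y0,x1,y1=u-70,v-90,u+70,min(v+70,270)
for n,lo,hi,z in(('dark',(0,0,0),(180,255,70),.027),('bright',(0,0,190),(180,60,255),.014)):
  m=cv2.inRange(hsv[y0:y1,x0:x1],lo,hi); cs,_=cv2.findContours(m,cv2.RETR_EXTERNAL,cv2.CHAIN_APPROX_NONE,offset=(int(x0),int(y0)))
  for q in cs:
    if cv2.contourArea(q)>60:
      r=cv2.minAreaRect(q); W=np.array([onz(w,*p,z) for p in cv2.boxPoints(r)])[:,:2]; e=[W[1]-W[0],W[2]-W[1]]
      print(n,np.round(r[0],1),np.round(r[1],1),W.mean(0).round(4),[ (round(np.linalg.norm(t),4),round(np.degrees(np.arctan2(t[1],t[0]))%180,1)) for t in e])
E
```

```text
shift [ 0.0011 -0.0006  0.0633] turn [0.07 0.15 0.04] rows 2
[-0.96  0.24  0.42  1.71 -0.1   1.21  1.23]
pred grip [326.20961291 188.17931287]
dark [373.  247.5] [19. 10.] [0.5546 0.3721] [(np.float64(0.0104), np.float64(100.0)), (np.float64(0.0219), np.float64(12.9))]
dark [288.  177.5] [ 64. 159.] [0.502  0.2749] [(np.float64(0.1598), np.float64(6.1)), (np.float64(0.0578), np.float64(100.1))]
bright [348.  177.5] [159.  94.] [0.4947 0.3344] [(np.float64(0.0889), np.float64(100.1)), (np.float64(0.1673), np.float64(13.9))]
```

View pics/w8.png

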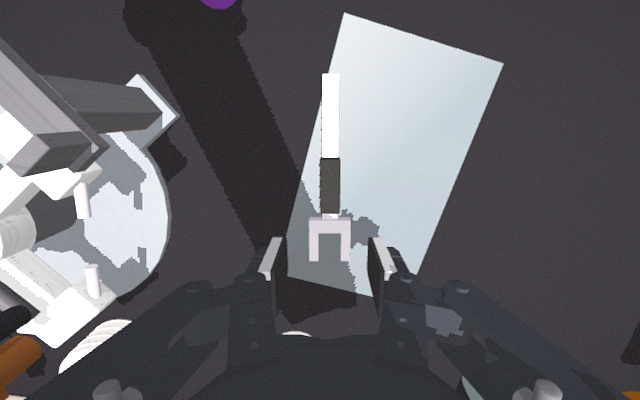

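Picture 14 shows the spanner nearly vertical in the image: grip at (330,185), jaws at (329,238), handle end at (331,73). It's about 3 mm to tool +y, so I'll descend with that correction.

Call:
play_rows:
  series: [0.001,0.003,0.04,0,0,0,0.001,0.003,0.08,0,0,0,0.001,0.003,0.12,0,0,0,0.001,0.003,0.145,0,0,0,0.001,0.003,0.156,0,0,0,0.001,0.003,0.156,0,0,0,0.001,0.003,0.156,0,0,0]

```text
time: 30.83
position: [0.4995, 0.3163, 0.0071]
tool_rot: [3.141, 0.002, -2.966]
wrist_force: [1.4, -0.3, 0.5]
width: 0.0429
```

Call:
play_rows:
  series: [0,0,0,0,0,0,0,0,0,0,0,0,0,0,0,0,0,0,0,0,0,0,0,0,0,0,0,0,0,0,0,0,0,0,0,0,0,0,0,0,0,0]
  grip: 1

```text
time: 31.42
position: [0.5001, 0.3168, 0.0082]
tool_rot: [3.139, 0.005, -2.966]
wrist_force: [-0.5, -0.5, 5.8]
width: 0.0185
```

Call:
play_rows:
  series: [0,0,-0.02,0,0,0,0,0,-0.05,0,0,0,0,0,-0.09,0,0,0,0,0,-0.13,0,0,0,0,0,-0.17,0,0,0,0,0,-0.21,0,0,0,0,0,-0.21,0,0,0,0,0,-0.21,0,0,0,0,0,-0.21,0,0,0]

```text
time: 32.17
position: [0.4975, 0.3152, 0.215]
tool_rot: [3.141, -0.001, -2.966]
wrist_force: [0.1, -0.7, -3.4]
width: 0.0182
```

```bash
python3 - <<'E'
from h import *
s=robot.get_state(); print(s['position'],s['width'],s['wrist_force'])
Rt=R.from_euler('xyz',s['tool_rot'])
w=cap('wrist','w9')
for e in(.100,.103,.106,.109): 
  p=s['position']+Rt.apply([e,0,-.0085]); print(e,proj(w,p))
hsv=cv2.cvtColor(w['color'],cv2.COLOR_RGB2HSV)
m=cv2.inRange(hsv,(0,0,150),(180,70,255)); 
for v in range(0,200,6): 
  u=np.flatnonzero(m[v,280:380]); print(v,(u.min()+280,u.max()+280,len(u)) if len(u) else None, end='; ')
a=np.radians(139.1); D=np.array([np.cos(a),np.sin(a)]); A=np.array([.5742,.0255])
print(A+.072*D); goto(*(A+.072*D),.22,139.1)
E
```

```text
[0.49748535 0.31521034 0.21504077] 0.018219962581687083 [ 0.12912419 -0.71467063 -3.39622775]
0.1 [326.16239673  42.57246295]
0.103 [326.15841755  34.45698384]
0.106 [326.15438143  26.22536147]
0.109 [326.15028713  17.87508462]
0 None; 6 None; 12 None; 18 None; 24 None; 30 (np.int64(309), np.int64(346), 38); 36 (np.int64(309), np.int64(352), 44); 42 (np.int64(309), np.int64(371), 63); 48 (np.int64(309), np.int64(379), 71); 54 (np.int64(309), np.int64(379), 71); 60 (np.int64(309), np.int64(379), 71); 66 (np.int64(310), np.int64(379), 69); 72 (np.int64(310), np.int64(379), 70); 78 (np.int64(310), np.int64(379), 70); 84 (np.int64(310), np.int64(379), 69); 90 (np.int64(310), np.int64(379), 70); 96 (np.int64(310), np.int64(379), 70); 102 (np.int64(310), np.int64(379), 70); 108 (np.int64(310), np.int64(379), 70); 114 (np.int64(310), np.int64(377), 66); 120 (np.int64(310), np.int64(379), 63); 126 (np.int64(310), np.int64(375), 61); 132 (np.int64(310), np.int64(374), 57); 138 (np.int64(311), np.int64(361), 45); 144 (np.int64(310), np.int64(358), 42); 150 (np.int64(309), np.int64(364), 41); 156 (np.int64(307), np.int64(346), 39); 162 (np.int64(306), np.int64(349), 39); 168 (np.int64(304), np.int64(343), 38); 174 (np.int64(303), np.int64(343), 37); 180 (np.int64(304), np.int64(343), 38); 186 (np.int64(308), np.int64(343), 34); 192 (np.int64(311), np.int64(343), 33); 198 (np.int64(311), np.int64(343), 33); [0.51977855 0.07264134]
shift [ 0.02   -0.2425 -0.0059] turn [-0.11 -0.1  50.98] rows 8
```

Call:
play_rows:
  series: [0.02,-0.2425,-0.006,0,0,51,0.02,-0.2425,-0.006,0,0,51,0.02,-0.2425,-0.006,0,0,51,0.02,-0.2425,-0.006,0,0,51,0.02,-0.2425,-0.006,0,0,51,0.02,-0.2425,-0.006,0,0,51,0.02,-0.2425,-0.006,0,0,51,0.02,-0.2425,-0.006,0,0,51,0.02,-0.2425,-0.006,0,0,51,0.02,-0.2425,-0.006,0,0,51,0.02,-0.2425,-0.006,0,0,51,0.02,-0.2425,-0.006,0,0,51]

```text
time: 33.22
position: [0.5204, 0.0744, 0.2208]
tool_rot: [-3.141, -0.0, 2.431]
wrist_force: [-0.2, -0.3, -2.2]
width: 0.0184
```

Call:
play_rows:
  series: [0,0,0.02,0,0,0,0,0,0.04,0,0,0,0,0,0.05,0,0,0,0,0,0.05,0,0,0,0,0,0.05,0,0,0]

```text
time: 33.63
position: [0.5206, 0.0735, 0.1711]
tool_rot: [-3.141, -0.0, 2.428]
wrist_force: [0.8, -0.3, -2.2]
width: 0.0188
```

```bash
python3 - <<'E'
from h import *
s=robot.get_state(); goto(.5198,.0726,.126,139.1); print(s['joints'].round(2))
b=cap('scene'); t=cap('top'); A=np.array([*C,.15])
def crop(c,k,n=30):
  u,v=proj(c,[.5742,.0255,.16]).astype(int); return cv2.resize(cv2.cvtColor(c['color'][v-n:v+n,u-n:u+n],cv2.COLOR_RGB2BGR),(400,400),interpolation=cv2.INTER_CUBIC)
cv2.imwrite('pics/fit1.png',np.hstack([crop(b,0),crop(t,1)]))
E
```

```text
shift [-0.     -0.0011  0.0451] turn [-0.06 -0.01  0.03] rows 2
[-0.8   0.1   0.65  1.86 -0.07  1.2   0.73]
```

View pics/fit1.png

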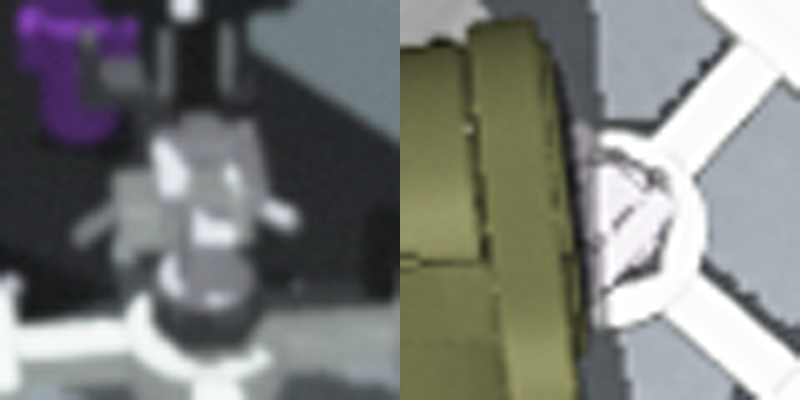

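Picture 15 shows the prongs straddling the head just above it in the scene camera, at about (205,190) in the left half. I'll lower gently and watch the force.

Call:
play_rows:
  series: [0,-0.001,0.006,0,0,0,0,-0.001,0.012,0,0,0,0,-0.001,0.017,0,0,0,0,-0.001,0.022,0,0,0,0,-0.001,0.026,0,0,0,0,-0.001,0.026,0,0,0]

```text
time: 34.23
position: [0.5194, 0.0723, 0.1441]
tool_rot: [-3.14, -0.001, 2.427]
wrist_force: [-0.7, 0.1, -3.6]
width: 0.0189
```

Call:
play_rows:
  series: [0,0,0.006,0,0,0,0,0,0.011,0,0,0,0,0,0.014,0,0,0,0,0,0.016,0,0,0,0,0,0.0175,0,0,0,0,0,0.0175,0,0,0]

```text
time: 34.73
position: [0.5201, 0.0724, 0.1276]
tool_rot: [-3.141, -0.0, 2.427]
wrist_force: [-0.4, 0.3, -2.4]
width: 0.0182
```

Call:
play_rows:
  series: [0,0,0.001,0,0,0,0,0,0.002,0,0,0,0,0,0.003,0,0,0,0,0,0.003,0,0,0,0,0,0.003,0,0,0]

```text
time: 35.15
position: [0.5203, 0.0725, 0.1272]
tool_rot: [3.141, -0.001, 2.427]
wrist_force: [-6.6, -0.6, 13.6]
width: 0.0188
```

The spanner is seated on the shoulder: contact came at TCP z 0.127. I'll release it and lift off.

Call:
play_rows:
  series: [0,0,-0.003,0,0,0,0,0,-0.003,0,0,0,0,0,-0.003,0,0,0,0,0,-0.003,0,0,0,0,0,-0.003,0,0,0,0,0,-0.003,0,0,0]
  grip: 0.3

```text
time: 35.65
position: [0.52, 0.0724, 0.1276]
tool_rot: [-3.141, -0.0, 2.427]
wrist_force: [-0.1, -0.0, 0.2]
width: 0.0302
```

Call:
play_rows:
  series: [0,0,-0.03,0,0,0,0,0,-0.06,0,0,0,0,0,-0.09,0,0,0,0,0,-0.1,0,0,0,0,0,-0.1,0,0,0,0,0,-0.1,0,0,0]

```text
time: 36.15
position: [0.52, 0.0725, 0.2274]
tool_rot: [3.141, -0.0, 2.427]
wrist_force: [0.9, -0.3, -0.2]
width: 0.0297
```

```bash
python3 - <<'E'
from h import *
w=cap('wrist','w10'); np.savez('w10.npz',**w); t=cap('top')
A=np.array([.5742,.0255])
# knob top: dark blob near predicted place
for n,c in(('wrist',w),('top',t)):
  hsv=cv2.cvtColor(c['color'],cv2.COLOR_RGB2HSV); g=cv2.cvtColor(c['color'],cv2.COLOR_RGB2GRAY)
  for ang in (49,45,41):
    a=np.radians(ang); print(n,ang,proj(c,[*(A+.078*np.array([np.cos(a),np.sin(a)])),.15]))
print(robot.get_state()['position'])
u,v=proj(w,[*(A+.05),.15]).astype(int); print(u,v)
E
```

```text
wrist 49 [417.2630397  286.57128289]
wrist 45 [416.48520481 292.03692546]
wrist 41 [415.28622644 297.40992928]
top 49 [291.1738407 168.3836555]
top 45 [292.77541473 166.71284661]
top 41 [294.48929733 165.15667421]
[0.51905952 0.0723118  0.2259727 ]
408 291
```

```bash
cat >> h.py <<'E'
A=np.array([.5742,.0255])
def kn(phi,r=.078): return A+r*np.array([np.cos(np.radians(phi)),np.sin(np.radians(phi))])
E
python3 - <<'E'
from h import *
goto(*kn(48.2),.22,138.2)
E
```

```text
shift [-0.0735  0.0788  0.0057] turn [-0.14 -0.08  0.88] rows 3
```

Call:
play_rows:
  series: [-0.0735,0.0785,0.007,0,0,0.9,-0.0735,0.0785,0.007,0,0,0.9,-0.0735,0.0785,0.007,0,0,0.9,-0.0735,0.0785,0.007,0,0,0.9,-0.0735,0.0785,0.007,0,0,0.9,-0.0735,0.0785,0.007,0,0,0.9,-0.0735,0.0785,0.007,0,0,0.9]
  grip: 0.05

```text
time: 36.83
position: [0.6258, 0.0832, 0.2203]
tool_rot: [-3.141, -0.001, 2.411]
wrist_force: [-0.1, -0.0, -0.7]
width: 0.0405
```

```bash
python3 - <<'E'
from h import *
goto(*kn(48.2),.117,138.2)
w=cap('wrist'); np.savez('w11.npz',**w)
p=proj(w,[*kn(48.2),.15]); print(p); u,v=p.astype(int)
g=cv2.cvtColor(w['color'],cv2.COLOR_RGB2GRAY)
m=(g[v-40:v+40,u-40:u+40]<45).astype(np.uint8)
n,l,st,ce=cv2.connectedComponentsWithStats(m)
for i in range(1,n):
  if st[i,4]>80: print(st[i],ce[i]+[u-40,v-40])
cv2.imwrite('pics/kn.png',cv2.resize(cv2.cvtColor(w['color'][80:300,200:480],cv2.COLOR_RGB2BGR),None,fx=2,fy=2))
E
```

```text
shift [-1.000e-04  7.000e-04  1.033e-01] turn [-0.05 -0.07 -0.06] rows 3
[327.97292415 210.44360389]
[ 30  17  22  33 586] [327.28156997 203.42320819]
[ 36  50  44  30 770] [351.70519481 237.52597403]
```

View pics/kn.png

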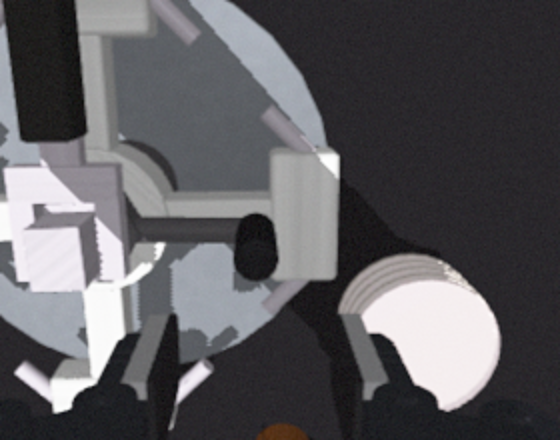

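The knob top is at (328,208), as predicted, and the spanner sits around the head. I'll go down and grip the knob.

Call:
play_rows:
  series: [0,0.0005,0.03,0,0,0,0,0.0005,0.06,0,0,0,0,0.0005,0.085,0,0,0,0,0.0005,0.103,0,0,0,0,0.0005,0.103,0,0,0,0,0.0005,0.103,0,0,0]

```text
time: 37.38
position: [0.6264, 0.0841, 0.1179]
tool_rot: [-3.141, -0.001, 2.412]
wrist_force: [0.2, 0.4, 0.5]
width: 0.0406
```

Call:
play_rows:
  series: [0,0,0,0,0,0,0,0,0,0,0,0,0,0,0,0,0,0,0,0,0,0,0,0,0,0,0,0,0,0,0,0,0,0,0,0,0,0,0,0,0,0]
  grip: 1

```text
time: 37.97
position: [0.6275, 0.0823, 0.1203]
tool_rot: [-3.142, 0.001, 2.41]
wrist_force: [-4.2, -2.7, 5.0]
width: 0.0159
```

```bash
cat >> h.py <<'E'
def arc(phis,z=.117,r=.078):
    s=robot.get_state(); R0=R.from_euler('xyz',s['tool_rot']); o=[]
    for f in phis:
        t=R0.inv().apply(np.array([*kn(f,r),z])-s['position']); w=(R0.inv()*R.from_euler('xyz',[np.pi,0,np.radians(f+90)])).as_rotvec(degrees=True)
        o+=[*t.round(4),0,0,round(w[2],1)]
    print([float(x) for x in o])
def phi():
    s=robot.get_state(); d=s['position'][:2]-A; return np.degrees(np.arctan2(d[1],d[0])),np.linalg.norm(d),np.degrees(s['tool_rot'][2])-90
E
python3 - <<'E'
from h import *
p=phi();print(p); arc(p[0]-np.array([2,5,8,11,14,17,20,23,26,29,30,30]),r=p[1])
E
```

```text
(np.float64(46.81676268673871), np.float64(0.07788424263926416), np.float64(48.10045773114882))
[-0.0027, -0.0001, 0.0033, 0.0, 0.0, 3.3, -0.0068, -0.0004, 0.0033, 0.0, 0.0, 6.3, -0.0108, -0.001, 0.0033, 0.0, 0.0, 9.3, -0.0148, -0.0018, 0.0033, 0.0, 0.0, 12.3, -0.0188, -0.0027, 0.0033, 0.0, 0.0, 15.3, -0.0227, -0.0039, 0.0033, 0.0, 0.0, 18.3, -0.0265, -0.0053, 0.0033, 0.0, 0.0, 21.3, -0.0303, -0.0069, 0.0033, 0.0, 0.0, 24.3, -0.034, -0.0086, 0.0033, 0.0, 0.0, 27.3, -0.0375, -0.0106, 0.0033, 0.0, 0.0, 30.3, -0.0387, -0.0113, 0.0033, 0.0, 0.0, 31.3, -0.0387, -0.0113, 0.0033, 0.0, 0.0, 31.3]
```

Call:
play_rows:
  series: [-0.0027,-0.0001,-0.002,0,0,3.3,-0.0068,-0.0004,-0.002,0,0,6.3,-0.0108,-0.001,-0.002,0,0,9.3,-0.0148,-0.0018,-0.002,0,0,12.3,-0.0188,-0.0027,-0.002,0,0,15.3,-0.0227,-0.0039,-0.002,0,0,18.3,-0.0265,-0.0053,-0.002,0,0,21.3,-0.0303,-0.0069,-0.002,0,0,24.3,-0.034,-0.0086,-0.002,0,0,27.3,-0.0375,-0.0106,-0.002,0,0,30.3,-0.0387,-0.0113,-0.002,0,0,31.3,-0.0387,-0.0113,-0.002,0,0,31.3]

```text
time: 38.97
position: [0.6487, 0.0486, 0.1204]
tool_rot: [-3.141, 0.001, 1.865]
wrist_force: [-2.0, -2.5, -1.3]
width: 0.0163
```

```bash
python3 - <<'E'
from h import *
p=phi();s=robot.get_state();print(p,s['wrist_force'],s['position'],s['joints'].round(2)); 
arc(p[0]-np.array([2,5,8,11,14,17,20,23,26,29,30,30]),r=.078,z=s['position'][2])
E
```

```text
(np.float64(17.215387862637865), np.float64(0.07801961035632561), np.float64(16.874301949626684)) [-2.0411549  -2.51197594 -1.3225562 ] [0.64872425 0.04859104 0.1203761 ] [-0.69  0.48  0.76  1.61 -0.34  1.2   0.43]
[-0.0027, -0.0001, 0.0, 0.0, 0.0, 1.7, -0.0068, -0.0003, 0.0, 0.0, 0.0, 4.7, -0.0109, -0.0007, 0.0, 0.0, 0.0, 7.7, -0.0149, -0.0014, 0.0, 0.0, 0.0, 10.7, -0.0189, -0.0022, 0.0, 0.0, 0.0, 13.7, -0.0228, -0.0033, 0.0, 0.0, 0.0, 16.7, -0.0267, -0.0046, 0.0, 0.0, 0.0, 19.7, -0.0305, -0.006, 0.0, 0.0, 0.0, 22.7, -0.0342, -0.0077, 0.0, 0.0, 0.0, 25.7, -0.0379, -0.0096, 0.0, 0.0, 0.0, 28.7, -0.0391, -0.0102, 0.0, 0.0, 0.0, 29.7, -0.0391, -0.0102, 0.0, 0.0, 0.0, 29.7]
```

Call:
play_rows:
  series: [-0.0027,-0.0001,0,0,0,1.7,-0.0068,-0.0003,0,0,0,4.7,-0.0109,-0.0007,0,0,0,7.7,-0.0149,-0.0014,0,0,0,10.7,-0.0189,-0.0022,0,0,0,13.7,-0.0228,-0.0033,0,0,0,16.7,-0.0267,-0.0046,0,0,0,19.7,-0.0305,-0.006,0,0,0,22.7,-0.0342,-0.0077,0,0,0,25.7,-0.0379,-0.0096,0,0,0,28.7,-0.0391,-0.0102,0,0,0,29.7,-0.0391,-0.0102,0,0,0,29.7]

```text
time: 39.97
position: [0.6506, 0.0088, 0.1204]
tool_rot: [3.14, 0.0, 1.347]
wrist_force: [-1.3, -3.3, -0.7]
width: 0.0164
```

```bash
python3 - <<'E'
from h import *
p=phi();s=robot.get_state();print(p,s['wrist_force'],s['wrist_torque'],s['position'],s['joints'].round(2)); 
arc(p[0]-np.array([2,4,6,8,10,12,14,16,18,20,20,20]),r=.078,z=s['position'][2])
E
```

```text
(np.float64(-12.297150379132383), np.float64(0.0782362253116094), np.float64(-12.838954304325526)) [-1.28310764 -3.25312956 -0.66423103] [-0.62359361  0.24552258  0.39420334] [0.65064119 0.00883711 0.12036634] [-0.7   0.51  0.87  1.61 -0.41  1.21  0.02]
[-0.0027, -0.0003, 0.0, 0.0, 0.0, 1.5, -0.0054, -0.0004, 0.0, 0.0, 0.0, 3.5, -0.0082, -0.0006, 0.0, 0.0, 0.0, 5.5, -0.0109, -0.0009, 0.0, 0.0, 0.0, 7.5, -0.0136, -0.0013, 0.0, 0.0, 0.0, 9.5, -0.0162, -0.0018, 0.0, 0.0, 0.0, 11.5, -0.0189, -0.0024, 0.0, 0.0, 0.0, 13.5, -0.0215, -0.0031, -0.0, 0.0, 0.0, 15.5, -0.0241, -0.0038, -0.0, 0.0, 0.0, 17.5, -0.0267, -0.0047, -0.0, 0.0, 0.0, 19.5, -0.0267, -0.0047, -0.0, 0.0, 0.0, 19.5, -0.0267, -0.0047, -0.0, 0.0, 0.0, 19.5]
```

Call:
play_rows:
  series: [-0.0027,-0.0003,0,0,0,1.5,-0.0054,-0.0004,0,0,0,3.5,-0.0082,-0.0006,0,0,0,5.5,-0.0109,-0.0009,0,0,0,7.5,-0.0136,-0.0013,0,0,0,9.5,-0.0162,-0.0018,0,0,0,11.5,-0.0189,-0.0024,0,0,0,13.5,-0.0215,-0.0031,0,0,0,15.5,-0.0241,-0.0038,0,0,0,17.5,-0.0267,-0.0047,0,0,0,19.5,-0.0267,-0.0047,0,0,0,19.5,-0.0267,-0.0047,0,0,0,19.5]

```text
time: 40.97
position: [0.6406, -0.016, 0.1204]
tool_rot: [3.139, -0.001, 1.007]
wrist_force: [2.6, -3.6, -0.5]
width: 0.0163
```

```bash
python3 - <<'E'
from h import *
p=phi();s=robot.get_state();print(p,s['wrist_force'],s['wrist_torque'],s['position'],s['joints'].round(2)); 
arc(p[0]-np.array([1,2,3,4,5,6,7,8,9,10,10,10]),r=.078,z=s['position'][2])
E
```

```text
(np.float64(-31.9899743705639), np.float64(0.07834717014411989), np.float64(-32.29693627109006)) [ 2.60684831 -3.63338906 -0.54488812] [-0.67353235 -0.24899926  0.32778051] [ 0.64064943 -0.01600605  0.12039515] [-0.73  0.52  0.95  1.64 -0.45  1.21 -0.25]
[-0.0014, -0.0004, -0.0, 0.0, 0.0, 0.7, -0.0027, -0.0004, -0.0, 0.0, 0.0, 1.7, -0.0041, -0.0004, -0.0, 0.0, 0.0, 2.7, -0.0054, -0.0005, -0.0, 0.0, 0.0, 3.7, -0.0068, -0.0006, -0.0, 0.0, 0.0, 4.7, -0.0082, -0.0007, -0.0, 0.0, 0.0, 5.7, -0.0095, -0.0009, -0.0, 0.0, 0.0, 6.7, -0.0109, -0.001, -0.0, 0.0, 0.0, 7.7, -0.0122, -0.0012, -0.0, 0.0, 0.0, 8.7, -0.0136, -0.0015, -0.0, 0.0, 0.0, 9.7, -0.0136, -0.0015, -0.0, 0.0, 0.0, 9.7, -0.0136, -0.0015, -0.0, 0.0, 0.0, 9.7]
```

Call:
play_rows:
  series: [-0.0014,-0.0002,0,0,0,0.7,-0.0027,-0.0003,0,0,0,1.7,-0.0041,-0.0004,0,0,0,2.7,-0.0054,-0.0005,0,0,0,3.7,-0.0068,-0.0006,0,0,0,4.7,-0.0082,-0.0007,0,0,0,5.7,-0.0082,-0.0007,0,0,0,5.7,-0.0082,-0.0007,0,0,0,5.7]

```text
time: 41.63
position: [0.636, -0.0226, 0.1204]
tool_rot: [3.139, -0.001, 0.907]
wrist_force: [4.4, -3.6, -0.4]
width: 0.0162
```

```bash
python3 - <<'E'
from h import *
p=phi();s=robot.get_state();print(p,s['wrist_force'],s['wrist_torque'],s['position'],s['joints'].round(2)); 
t=cap('top','t4')
for n,z in(('grip',.146),):
  for r in (.072,): 
    for f in(139,135,131,127): print(f,proj(t,[*kn(f,r),z]),proj(t,[*kn(f,.178),.132]))
g=cv2.cvtColor(t['color'],cv2.COLOR_RGB2GRAY); print(g[225:262,255:300:1].min(),)
cv2.imwrite('pics/t4c.png',cv2.resize(cv2.cvtColor(t['color'][140:270,235:385],cv2.COLOR_RGB2BGR),None,fx=4,fy=4,interpolation=cv2.INTER_CUBIC))
E
```

```text
(np.float64(-37.906368689987836), np.float64(0.07835435944121512), np.float64(-38.05036761264941)) [ 4.44596168 -3.56889578 -0.4149637 ] [-0.64472364 -0.59373937  0.28029312] [ 0.63602283 -0.0226388   0.12037212] [-0.74  0.52  0.98  1.65 -0.46  1.21 -0.33]
139 [295.7851376  213.42519142] [266.05061296 247.87278566]
135 [294.22228603 211.95208393] [262.23058684 244.22257195]
131 [292.7679448  210.37436103] [258.68266994 240.31706901]
127 [291.42917345 208.69991002] [255.42397376 236.17651584]
4
```

View pics/t4c.png

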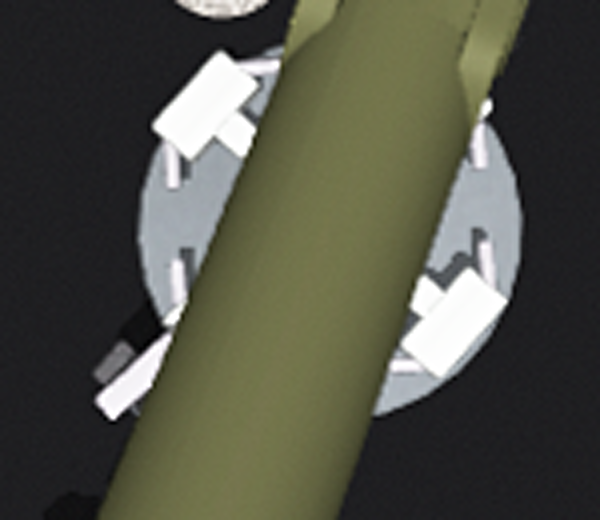

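Picture 17 shows the handle end at (261,241) in the top view. That's an angle of about 132.5°, so it's leaning on the stop. I'll keep turning in small steps until the hard stop.

Call:
play_rows:
  series: [-0.0014,-0.0001,0,0,0,1,-0.0027,-0.0001,0,0,0,2,-0.0041,-0.0002,0,0,0,3,-0.0054,-0.0003,0,0,0,4,-0.0068,-0.0004,0,0,0,5,-0.0082,-0.0005,0,0,0,6,-0.0082,-0.0005,0,0,0,6,-0.0082,-0.0005,0,0,0,6]

```text
time: 42.35
position: [0.6306, -0.0289, 0.1204]
tool_rot: [3.139, -0.001, 0.802]
wrist_force: [4.2, -3.2, -1.6]
width: 0.016
```

```bash
python3 - <<'E'
from h import *
p=phi();s=robot.get_state();print(p,s['wrist_force'],s['wrist_torque'],s['effort'].round(1),s['joints'].round(2)); 
E
```

```text
(np.float64(-43.96731265817756), np.float64(0.07834493197703632), np.float64(-44.05792966429064)) [ 4.24361147 -3.23479509 -1.6256739 ] [-0.72621873 -0.69041854  0.24356752] [ -2.1 -41.4  12.  -25.6  -0.8   1.5  -0.2] [-0.76  0.52  1.01  1.67 -0.47  1.21 -0.41]
```

Call:
play_rows:
  series: [-0.0014,-0.0001,0,0,0,1,-0.0027,-0.0001,0,0,0,2,-0.0041,-0.0002,0,0,0,3,-0.0054,-0.0003,0,0,0,4,-0.0068,-0.0004,0,0,0,5,-0.0082,-0.0005,0,0,0,6,-0.0082,-0.0005,0,0,0,6,-0.0082,-0.0005,0,0,0,6]

```text
time: 43.02
position: [0.6258, -0.0334, 0.1204]
tool_rot: [3.138, -0.004, 0.699]
wrist_force: [8.9, -3.3, -3.2]
width: 0.0168
```

```bash
python3 - <<'E'
from h import *
p=phi();s=robot.get_state();print(p,s['wrist_force'],s['wrist_torque'],s['effort'].round(1),s['joints'].round(2)); 
t=cap('top','t5')
E
```

```text
(np.float64(-48.775224074770115), np.float64(0.07833852946171574), np.float64(-49.95228855798445)) [ 8.882425   -3.28009379 -3.16257763] [-0.53217815 -1.28515117  0.51413621] [ -1.1 -41.1  13.5 -24.4  -0.2   2.5  -0.6] [-0.77  0.52  1.03  1.68 -0.48  1.21 -0.5 ]
```

Call:
play_rows:
  series: [-0.0014,-0.0001,0,0,0,0.5,-0.0027,-0.0001,0,0,0,1,-0.0041,-0.0002,0,0,0,1.5,-0.0054,-0.0003,0,0,0,2,-0.0054,-0.0003,0,0,0,2,-0.0054,-0.0003,0,0,0,2]

```text
time: 43.57
position: [0.6241, -0.0349, 0.1205]
tool_rot: [3.135, -0.009, 0.666]
wrist_force: [14.5, -1.7, -7.9]
width: 0.0164
```

```bash
python3 - <<'E'
from h import *
p=phi();s=robot.get_state();print(p,s['wrist_force'],s['wrist_torque'])
E
```

```text
(np.float64(-50.44159851636652), np.float64(0.07828208182671766), np.float64(-51.832181512147194)) [14.49792793 -1.7011598  -7.88124967] [-0.09914011 -2.70688327  0.61666324]
```

The hard stop is reached: the torque is now about 1.4 N m against 0.35 N m of friction, and the knob lags the command. I'll release it.

Call:
play_rows:
  series: [0.003,0,0,0,0,0,0.003,0,0,0,0,0,0.003,0,0,0,0,0,0.003,0,0,0,0,0,0.003,0,0,0,0,0]

```text
time: 43.98
position: [0.6246, -0.0344, 0.1205]
tool_rot: [3.137, -0.005, 0.665]
wrist_force: [9.9, -3.1, -6.4]
width: 0.0165
```

Call:
play_rows:
  series: [0,0,0,0,0,0,0,0,0,0,0,0,0,0,0,0,0,0,0,0,0,0,0,0,0,0,0,0,0,0,0,0,0,0,0,0]
  grip: 0.05

```text
time: 44.48
position: [0.6212, -0.035, 0.1197]
tool_rot: [-3.141, -0.0, 0.663]
wrist_force: [-0.7, -0.9, 0.8]
width: 0.0406
```

Call:
play_rows:
  series: [0,0,-0.03,0,0,0,0,0,-0.06,0,0,0,0,0,-0.09,0,0,0,0,0,-0.1,0,0,0,0,0,-0.1,0,0,0,0,0,-0.1,0,0,0]

```text
time: 44.98
position: [0.6213, -0.0351, 0.2195]
tool_rot: [-3.141, -0.001, 0.663]
wrist_force: [-0.5, -0.6, -0.9]
width: 0.0404
```

```bash
python3 - <<'E'
from h import *
print(phi(),robot.get_state()['position'])
goto(.5745,-.045,.24,99)
goto(*kn(130,.072),.24,130)
E
```

```text
(np.float64(-52.168058070288986), np.float64(0.07671517621347565), np.float64(-52.02150071674064)) [ 0.62125306 -0.03509066  0.21949707]
shift [-0.0429 -0.021  -0.0205] turn [-1.000e-02 -4.000e-02 -6.102e+01] rows 9
shift [-0.0023 -0.1487 -0.0204] turn [ 1.000e-02 -5.000e-02 -9.202e+01] rows 13
```

Call:
play_rows:
  series: [-0.043,-0.021,-0.02,0,0,-61,-0.043,-0.021,-0.02,0,0,-61,-0.043,-0.021,-0.02,0,0,-61,-0.043,-0.021,-0.02,0,0,-61,-0.043,-0.021,-0.02,0,0,-61,-0.043,-0.021,-0.02,0,0,-61,-0.043,-0.021,-0.02,0,0,-61,-0.043,-0.021,-0.02,0,0,-61,-0.043,-0.021,-0.02,0,0,-61,-0.043,-0.021,-0.02,0,0,-61,-0.043,-0.021,-0.02,0,0,-61,-0.043,-0.021,-0.02,0,0,-61]

```text
time: 45.98
position: [0.574, -0.045, 0.2387]
tool_rot: [-3.14, -0.0, 1.726]
wrist_force: [0.3, -0.3, 1.0]
width: 0.0407
```

```bash
python3 - <<'E'
from h import *
w=cap('wrist','w12'); np.savez('w12.npz',**w)
g=cv2.cvtColor(w['color'],cv2.COLOR_RGB2GRAY)
for f in(132,128): print('grip',proj(w,[*kn(f,.072),.146]))
for f in(-44,-50): print('knob',proj(w,[*kn(f),.15]))
u,v=proj(w,[*A,.15]);print(u,v)
x0,y0,x1,y1=int(u)-110,int(v)-110,int(u)+90,int(v)+90; y0=max(y0,0);print(x0,y0)
cv2.imwrite('pics/w12c.png',cv2.resize(cv2.cvtColor(w['color'][y0:y1,x0:x1],cv2.COLOR_RGB2BGR),None,fx=3,fy=3,interpolation=cv2.INTER_CUBIC))
E
```

```text
grip [288.62380137  28.78932515]
grip [294.49780064  24.71224037]
knob [398.38636718 194.53317241]
knob [389.83968657 199.85280946]
342.38614534634365 116.07208288233925
232 6
```

View pics/w12c.png

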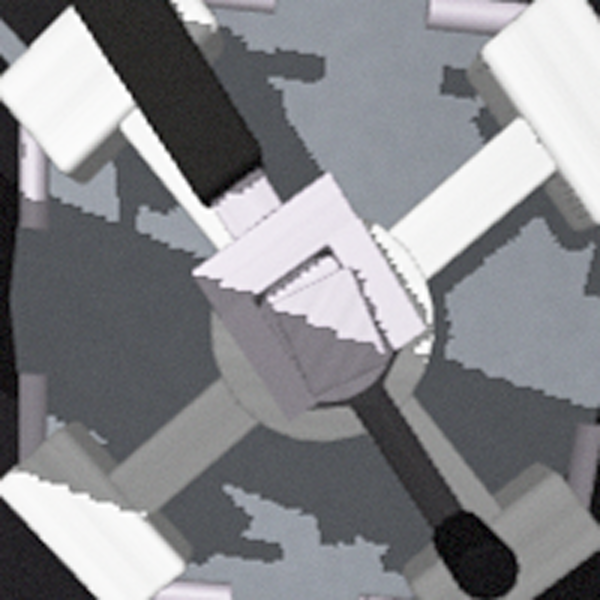

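```bash
python3 - <<'E'
from h import *
w=dict(np.load('w12.npz'))
f=lambda u,v,z: onz(w,u/3+232-.3,v/3+6-.3,z)
def ang(a,b,z): d=f(*b,z)-f(*a,z); return round(np.degrees(np.arctan2(d[1],d[0])),1),round(np.linalg.norm(d),4)
print('prongR',ang((428,330),(330,172),.134),'prongL',ang((300,418),(194,270),.134),'web',ang((194,270),(330,172),.134))
print('gripL',ang((212,202),(78,10),.146),'gripR',ang((262,165),(180,20),.146))
m=(f(428,330,.134)+f(330,172,.134)+f(300,418,.134)+f(194,270,.134))/4; print('jaw mid (x=9)',m)
print('grip front mid',(f(212,202,.146)+f(262,165,.146))/2)
print('head',ang((388,350),(340,265),.15),ang((318,395),(262,300),.15))
k=f(493,570,.15);print('knob',k,np.degrees(np.arctan2(*(k[:2]-A)[::-1])),np.linalg.norm(k[:2]-A))
E
```

```text
prongR (np.float64(133.5), np.float64(0.0479)) prongL (np.float64(135.0), np.float64(0.0484)) web (np.float64(42.6), np.float64(0.0433))
gripL (np.float64(135.0), np.float64(0.0518)) gripR (np.float64(130.3), np.float64(0.0367))
jaw mid (x=9) [0.56863214 0.03263679 0.134     ]
grip front mid [0.54516198 0.05649549 0.146     ]
head (np.float64(130.5), np.float64(0.0241)) (np.float64(130.3), np.float64(0.0276))
knob [ 0.62861464 -0.02996065  0.15      ] -45.545437691039325 0.07769708173813246
```

```bash
python3 - <<'E'
from h import *
goto(.5260,.0780,.20,133.2)
E
```

```text
shift [ 0.129  -0.0284  0.039 ] turn [-8.00e-02 -2.00e-02 -3.43e+01] rows 5
```

Call:
play_rows:
  series: [0.129,-0.0285,0.02,0,0,-34.3,0.129,-0.0285,0.02,0,0,-34.3,0.129,-0.0285,0.02,0,0,-34.3,0.129,-0.0285,0.02,0,0,-34.3,0.129,-0.0285,0.03,0,0,-34.3,0.129,-0.0285,0.039,0,0,-34.3,0.129,-0.0285,0.039,0,0,-34.3,0.129,-0.0285,0.039,0,0,-34.3,0.129,-0.0285,0.039,0,0,-34.3]

```text
time: 46.78
position: [0.5266, 0.0768, 0.2009]
tool_rot: [-3.141, 0.0, 2.322]
wrist_force: [-1.0, -0.3, -0.4]
width: 0.0405
```

```bash
python3 - <<'E'
from h import *
w=cap('wrist','w13'); np.savez('w13.npz',**w); goto(.5260,.0780,.13,133.2)
s=robot.get_state(); Rt=R.from_euler('xyz',s['tool_rot'])
for x in(-.02,0,.02,.028,.06,.1): p=s['position']+Rt.apply([x,0,0]); p[2]=.146 if x<.03 else .132; print(x,proj(w,p).round(1))
g=cv2.cvtColor(w['color'],cv2.COLOR_RGB2GRAY).astype(int)
for v in (60,80,100,120,140,160,180,200): 
  d=np.diff(g[v,280:380]); e=np.flatnonzero(abs(d)>25)+280; print(v,e,[int(d[i-280]) for i in e])
E
```

```text
shift [0.0013 0.0002 0.0711] turn [ 0.01  0.03 -0.11] rows 2
-0.02 [327.4 242.7]
0 [327.4 217.3]
0.02 [327.4 190.4]
0.028 [327.4 179.3]
0.06 [327.4 130.7]
0.1 [327.4  69.4]
60 [314 315 338 339] [174, 37, -129, -71]
80 [314 315 337 338 340 341 358] [80, 35, -36, -148, 49, 39, -61]
100 [314 315 337 338 340 342 343 357] [42, 72, -53, -108, -40, 39, 29, -32]
120 [288 289 314 315 337 338] [54, 35, 33, 100, -73, -169]
140 [315 337 344 345 348 349 353 354 373 374 375] [105, -68, 39, 39, -60, -56, 56, 40, -43, -30, -38]
160 [329 330 337 343 362 363 364 366 367] [64, 29, -54, 51, -33, -58, -34, 35, 48]
180 [281 311 312 340 341 372 373] [35, -37, -101, 47, 29, 37, 29]
200 [285 308 309 311 312 313 340] [-49, 43, 33, -38, -76, -60, 41]
```

The spanner's centreline is at u≈326.2 and the tool plane at 327.4, so the gripper sits about 0.8 mm to the stop side, which is the bias I want. I'll descend and grip.

Call:
play_rows:
  series: [0.001,0,0.03,0,0,0,0.001,0,0.055,0,0,0,0.001,0,0.067,0,0,0,0.001,0,0.0725,0,0,0,0.001,0,0.0725,0,0,0,0.001,0,0.0725,0,0,0]

```text
time: 47.33
position: [0.5264, 0.0783, 0.1292]
tool_rot: [3.141, 0.001, 2.325]
wrist_force: [0.8, 0.2, 0.3]
width: 0.0406
```

Call:
play_rows:
  series: [0,0,0,0,0,0,0,0,0,0,0,0,0,0,0,0,0,0,0,0,0,0,0,0,0,0,0,0,0,0,0,0,0,0,0,0,0,0,0,0,0,0]
  grip: 1

```text
time: 47.92
position: [0.5255, 0.0776, 0.1298]
tool_rot: [-3.141, -0.0, 2.325]
wrist_force: [-3.8, -3.2, 6.4]
width: 0.0184
```

Call:
play_rows:
  series: [0,0,-0.005,0,0,0,0,0,-0.01,0,0,0,0,0,-0.015,0,0,0,0,0,-0.02,0,0,0,0,0,-0.025,0,0,0,0,0,-0.03,0,0,0,0,0,-0.04,0,0,0,0,0,-0.06,0,0,0,0,0,-0.09,0,0,0,0,0,-0.09,0,0,0,0,0,-0.09,0,0,0]

```text
time: 48.83
position: [0.5278, 0.0792, 0.2212]
tool_rot: [3.135, 0.002, 2.327]
wrist_force: [-0.1, -0.6, -3.1]
width: 0.0183
```

```bash
python3 - <<'E'
from h import *
print(robot.get_state()['position'],robot.get_state()['width']); goto(.502,.3155,.215,190)
E
```

```text
[0.52776108 0.07923715 0.22122341] 0.018315218797711474
shift [0.1896 0.1433 0.0067] turn [  0.27   0.29 -56.69] rows 8
```

```bash
python3 - <<'E'
from h import *
t=cap('top'); hsv=cv2.cvtColor(t['color'],cv2.COLOR_RGB2GRAY)
m=cv2.inRange(hsv[160:300,140:235],90,255); cs,_=cv2.findContours(m,cv2.RETR_EXTERNAL,cv2.CHAIN_APPROX_NONE,offset=(140,160)); q=max(cs,key=cv2.contourArea)
b=cv2.boxPoints(cv2.minAreaRect(q)); W=np.array([onz(t,*p,.003) for p in b])[:,:2]; print(W.round(3),W.mean(0)); c=W.mean(0)
for i in range(2): d=W[i+1]-W[i]; print(np.linalg.norm(d),np.degrees(np.arctan2(d[1],d[0])))
goto(*c,.215,173)
E
```

```text
[[0.357 0.458]
 [0.638 0.433]
 [0.618 0.272]
 [0.338 0.3  ]] [0.48793518 0.36583305]
0.2822382775486375 -4.906336225772338
0.16237975936061166 -96.94263727938979
shift [0.2351 0.1686 0.0049] turn [  0.16   0.1  -39.69] rows 7
```

Call:
play_rows:
  series: [0.235,0.1685,0,0,0,-39.7,0.235,0.1685,0,0,0,-39.7,0.235,0.1685,0,0,0,-39.7,0.235,0.1685,0,0,0,-39.7,0.235,0.1685,0,0,0,-39.7,0.235,0.1685,0,0,0,-39.7,0.235,0.1685,0,0,0,-39.7,0.235,0.1685,0,0,0,-39.7,0.235,0.1685,0,0,0,-39.7,0.235,0.1685,0,0,0,-39.7,0.235,0.1685,0,0,0,-39.7]

```text
time: 49.8
position: [0.4877, 0.3633, 0.2177]
tool_rot: [-3.14, -0.0, 3.017]
wrist_force: [0.6, -0.4, -2.6]
width: 0.0185
```

Call:
play_rows:
  series: [0,0,0.04,0,0,0,0,0,0.08,0,0,0,0,0,0.12,0,0,0,0,0,0.16,0,0,0,0,0,0.18,0,0,0,0,0,0.18,0,0,0,0,0,0.18,0,0,0]

```text
time: 50.38
position: [0.4874, 0.3633, 0.0379]
tool_rot: [-3.14, -0.001, 3.017]
wrist_force: [-0.9, 0.5, -0.8]
width: 0.0187
```

```bash
python3 - <<'E'
from h import *
goto(.488,.366,.0105,173)
E
```

```text
shift [-0.0003  0.0028  0.0274] turn [-0.11 -0.04 -0.16] rows 1
```

Call:
play_rows:
  series: [0,0,0.012,0,0,0,0,0,0.02,0,0,0,0,0,0.0255,0,0,0,0,0,0.027,0,0,0,0,0,0.027,0,0,0,0,0,0.027,0,0,0]

```text
time: 50.88
position: [0.4874, 0.3654, 0.0117]
tool_rot: [3.141, 0.001, 3.019]
wrist_force: [-0.0, 0.4, -1.8]
width: 0.0185
```

Call:
play_rows:
  series: [0,0,0,0,0,0,0,0,0,0,0,0,0,0,0,0,0,0,0,0,0,0,0,0,0,0,0,0,0,0]
  grip: 0.1

```text
time: 51.3
position: [0.4874, 0.3653, 0.0116]
tool_rot: [3.141, 0.0, 3.019]
wrist_force: [0.3, -0.5, 0.1]
width: 0.0385
```

Call:
play_rows:
  series: [0,0,-0.04,0,0,0,0,0,-0.08,0,0,0,0,0,-0.12,0,0,0,0,0,-0.16,0,0,0,0,0,-0.2,0,0,0,0,0,-0.2,0,0,0,0,0,-0.2,0,0,0]

```text
time: 51.88
position: [0.4888, 0.366, 0.2146]
tool_rot: [3.136, 0.004, 3.019]
wrist_force: [-0.2, -0.7, -1.4]
width: 0.038
```

```bash
python3 - <<'E'
from h import *
goto(.5742,-.055,.26,99)
E
```

```text
shift [-0.1365 -0.4072 -0.047 ] turn [ 3.900e-01 -1.000e-02  7.397e+01] rows 11
```

Call:
play_rows:
  series: [-0.1365,-0.407,-0.047,0,0,74,-0.1365,-0.407,-0.047,0,0,74,-0.1365,-0.407,-0.047,0,0,74,-0.1365,-0.407,-0.047,0,0,74,-0.1365,-0.407,-0.047,0,0,74,-0.1365,-0.407,-0.047,0,0,74,-0.1365,-0.407,-0.047,0,0,74,-0.1365,-0.407,-0.047,0,0,74,-0.1365,-0.407,-0.047,0,0,74,-0.1365,-0.407,-0.047,0,0,74,-0.1365,-0.407,-0.047,0,0,74,-0.1365,-0.407,-0.047,0,0,74]

```text
time: 52.88
position: [0.5721, -0.0621, 0.2576]
tool_rot: [-3.14, 0.003, 1.716]
wrist_force: [-0.1, -0.4, -0.6]
width: 0.0385
```

Call:
play_rows:
  series: [0,0,0,0,0,0,0,0,0,0,0,0,0,0,0,0,0,0,0,0,0,0,0,0]

```text
time: 53.22
position: [0.5727, -0.0534, 0.2577]
tool_rot: [-3.141, -0.001, 1.731]
wrist_force: [-0.5, -0.7, -0.1]
width: 0.0388
```

```bash
python3 - <<'E'
from h import *
w=cap('wrist','w14'); np.savez('w14.npz',**w); s=cap('scene','s9')
u,v=proj(w,[*kn(-45,.04),.15]).astype(int); x0,y0=u-60,v-65; print(x0,y0)
a=cv2.resize(cv2.cvtColor(w['color'][y0:y0+120,x0:x0+100],cv2.COLOR_RGB2BGR),(500,600),interpolation=cv2.INTER_CUBIC)
b=cv2.cvtColor(s['color'][110:330,140:440],cv2.COLOR_RGB2BGR); 
cv2.imwrite('pics/fin.png',np.hstack([a,cv2.resize(np.vstack([b,np.zeros((380,300,3),np.uint8)]),(300,600))]))
E
```

```text
311 80
```

View pics/fin.png

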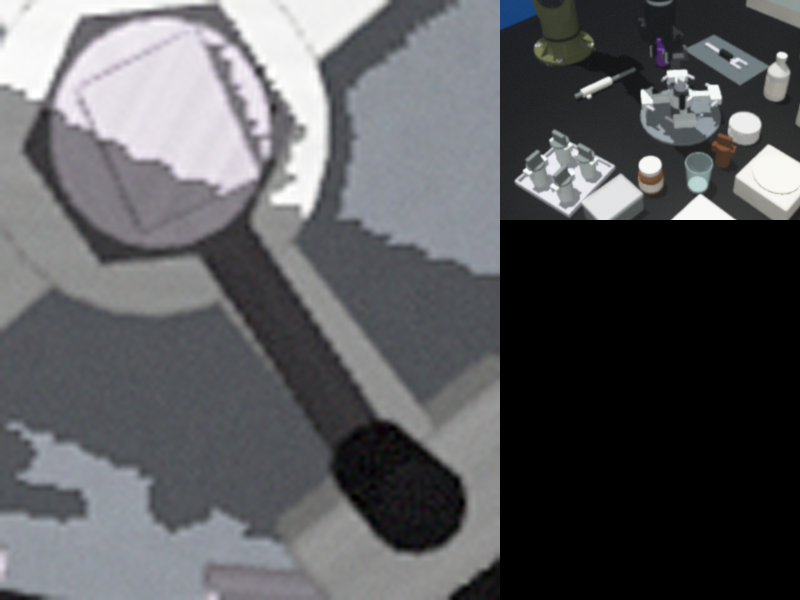

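```bash
python3 - <<'E'
from h import *
w=dict(np.load('w14.npz'))
f=lambda u,v,z=.15: onz(w,u/5+311-.4,v/5+80-.4,z)[:2]
T,L,B,Rr=f(198,28),f(80,92),f(138,230),f(258,180)
an=lambda a,b:np.degrees(np.arctan2(*(b-a)[::-1]))
print('flats x',an(Rr,T),an(B,L),an(L,T)+90,an(B,Rr)+90); c=(T+L+B+Rr)/4; k=f(415,500); print(c,k,an(c,k),np.linalg.norm(k-c))
fx=np.mean([an(Rr,T),an(B,L),an(L,T)+90,an(B,Rr)+90]); print('locknut',np.radians(fx-90-an(c,k)),'spindle',np.radians(139.35-fx))
E
```

```text
flats x 123.1546490225216 123.11996184904241 126.36377649558291 121.3123821613803
[0.57383266 0.02494963] [ 0.62740528 -0.02858194] -44.97804277525614 0.07573409970289319
locknut 1.3694854284942906 spindle 0.27684949489597854
```

The last picture shows four buckets upright in the tray, the spanner flat on the mat and the lever swung round. The knob hasn't moved since before the spanner came off (−45.5° then, −45.0° now). I'm handing in.

```bash
python3 -c "
from plant import robot
print(robot.get_state()['time'],robot.job_done())"
```

```text
the job is handed in; nothing more can be done
53.3167 None
```

The job is done and handed in at 53 s of robot time. All four buckets were lifted off and stand upright in the tray. I set the spanner on the flats with its handle on the stop, swung the locknut to its hard stop, then took the spanner off and laid it flat on the mat.

- **Locknut:** at the end of the swing the torque rose to about 1.4 N m against 0.35 N m of friction, so I take it as fully tight. The camera reading gave 1.37 rad against the 1.40 stop, within about 0.03 rad of reading error. An earlier, rougher view gave 1.50, which is past what the joint allows.
- **Spindle:** it reads about 0.28 rad. I compared the knob before and after removing the spanner (−45.5° and −45.0°), so the spindle stayed put. The flats themselves read 130° in the rough view and 123° in the final one; I trusted the closer final view.
- **Bystanders:** I touched neither the brown and purple look-alikes nor the other things on the bench, and saw none of them moved in the last picture.
- **Pictures:** I viewed 19, five over the budget of 14.

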